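# Close the leaning tablet jar: park the pouring cap, start the lid, screw it home

### The arm

A 6-joint arm with a two-finger parallel gripper is mounted at the origin on the work surface. World frame = base frame: x ahead of the robot, y to its left, z up, the work surface at z = 0. Lengths are in mm, angles in rad, forces in N, time in s.
With the tool pointing down it reaches from about 350 to 775 mm from the base axis. Payload 7.3 kg.
Tool frame: the origin (TCP) lies on the centre line of the jaws, within the pads' length; the fingertips stand 17 mm ahead of it and the grasp point (between the pads) lies 2 mm behind it; z points along the fingers, y is the line along which they close (so a half turn about z gives the same grasp; the last joint's range is limited). The gripper opens to 92 mm and grips with 3 to 60 N. Pads are 19 mm wide; open, the fingers measure 130 mm over their backs; the gripper's body (75 mm by 190 mm) begins 47 mm behind the grasp point.
Start: joints at [-1.328, 0.342, 1.524, -0, 1.275, -0.146], TCP at [199.039, -485.826, 243.741] pointing down, gripper open.
Joint ranges: [-2.53, 2.53], [-0.77, 2.02], [0.04, 2.7], [-1, 4.14], [0.28, 2.66], [-3.11, 3.11]. Speed limits (rad/s): [2.57, 2.57, 3.14, 3.14, 3.14, 3.14].

### API

Orientations are given as [roll, pitch, yaw] about the fixed x, y, z axes, in that order (R = Rz(yaw) Ry(pitch) Rx(roll)).
In Python, from plant import bot gives the robot as it stands. The module is installed in compiled form; this text tells all that it offers.
- The arm moves only by the shell command python3 -m pendant 'ROWS'. ROWS is JSON, a list of rows, each a list of 3 entries, a list of its own where there are three numbers: the shift along the world's x, y, z as a fraction of full scale, then the turn, a rotation vector about the world's x, y, z as a fraction of full scale, then the opening, from -1 (shut) to 1 (fully open), so that 0 is half open. In form: [[[tx, ty, tz], [rx, ry, rz], claw], ...]. A call has exactly 10 rows; each row shifts and turns the commanded pose from where the row before left it; what a row does not reach is not made up. Full scale, the value 1, is 30 mm for a shift and 0.12 rad for a turn. A row lasts 1/12 s, in which the tool goes at most 41.7 mm and 7.16 degrees, less where a joint would pass 70% of its speed; a pose out of reach is approached as far as the arm can. A call with a number of a shift or a turn outside -1 to 1 is refused whole. A call with a gripper value outside its range is refused whole. The fingers move at their own pace and stop on an object; the grip force is fixed at half the most. Time passes only in rows, so rows that do not move let the fingers close, or fill a call up. It gives the time, the measured TCP pose, the force, the opening and the grip force at its end, in the units of the state.
- bot.get_obs(): the state, without advancing time (a new reading comes with each control period).
- bot.capture(name): name is "side" or "top"; returns the picture (400x640x3 uint8, blue, green, red); there is no depth.
- bot.camera_params(name): a dict with "fovy" (degrees; the focal length in pixels is half the picture's height over the tangent of half this angle, whatever the lens; pixels are square), "cx", "cy" (the principal point, pixels), "camera_from_world" (4x4, takes a point from world to camera coordinates). Camera axes: x right, y down, z forward; pixel columns grow to the right and rows downward; lengths in mm; the calibration is good to about 2 mm. A picture is of the moment at which its call begins. camera_params takes no time and is no camera call.
- bot.close_job(): hands the job in; it is judged then, once.
The state is a dict: "time": time; "joint_positions": joint angles; "dq": joint speeds; "tau": joint torques, N m; "tool_pos": TCP position; "tcp_rot": TCP orientation; "contact_force": force on the tool from outside, world axes, zero at the start; "moment": the same for the moment, N m; "grip_width": finger opening in mm; "finger_force": force on a finger pad.
Only numpy, scipy, OpenCV 4.12 (cv2) and the standard library are available. Lean on these libraries where they do the work, as an engineer would, in place of code of your own. Each camera call takes 0.05 s, during which the arm holds its last target. There are 200 camera calls.

### The job

The counting is done, so close the open amber jar that leans in the white rack: lift the loose yellow pouring cap off its neck and stand it upright in the steel dish, then take the blue lid out of the order basket. Set the lid squarely on the neck with its white mark about an eighth of a turn clockwise of the jar's white mark, turn it back (anticlockwise, seen from above the lid) until the marks meet and you feel it drop into the thread, then screw it forward (clockwise) fully home, until it stops. Drop neither cap, and leave the other things on the counter and in the basket standing where they are.

Things in the scene. Friction and masses are not known exactly. Their poses are not given: they have to be found in the camera images.
- jar: the open amber jar, fixed, leaning 30 degrees to the rack's front. Origin: centre of its underside; z along its axis out of the mouth; x to its uphill side, where a white mark 6 mm wide lies on the shoulder. 86 mm across to 100 mm, shoulder to 115, then a neck 40 mm wide (52 over its thread) with rim at 142. Angles are seen from above the mouth, along z
- jar_rim (a point): centre of the open jar's rim, on its axis, 142 mm from its underside, same axes. The neck has a right-hand thread of four starts, 24 mm per turn, whose ribs begin 6 mm below the rim
- lid_mid (a point): blue screw lid, 67 mm across, 30 mm high, 30 to 65 g, lying top up on the basket's floor. This point is its centre, half-way up; z is its axis, out of its top; x points to its white mark. Inside are four lugs, one under the mark; side play on the neck 2.5 mm. Home on the jar (ceiling on the rim), its centre is 136 mm from the jar's underside along the axis
- lid_mark (a point): the lid's white mark (a line on top and down the side): point on the top face 30 mm from the axis. Marks a degrees apart (lid clockwise, 10 to 80), the lid rests on the thread with its centre at 146 mm - a / 15; turned back it climbs, and 0 to 8 degrees past meeting marks drops 6 mm. Forward from there it sinks 1 mm per 15 degrees, meets the rim near 58 and is tight near 77 degrees
- pour_mid (a point): yellow pouring cap, 72 mm high, 35 to 70 g: skirt 66 mm across and 24 high, a cone, then a round spout 28 mm across (42 to 72 mm above the lower edge) to hold it by. It sits loosely over the open jar's neck, leaning with it, 20 mm of skirt below the rim; it lifts off along the jar's axis. This point: on its axis, 36 mm above its lower edge; z out of the spout
- dish: round steel dish, fixed, 100 mm across the rim, 16 mm high; inner floor 4 mm above the counter and 80 mm across. Origin: centre of its underside
- basket: white plastic order basket with an orange rim, 250 by 165 mm (its x and y), 52 mm high, walls and floor 3 mm, fixed. Origin: centre of its underside. The lid lies in one end (along x), an amber vial stands in the other
- rack: white steel rack, 155 by 270 mm, fixed, holding two leaning jars side by side, 130 mm apart. Origin: under its middle, on the counter; the jars lean to its -x side (its front)
- jar_shut: the other jar in the rack, shut with a white lid; same size, lean and frame as the open jar, fixed
- vial: amber vial with a white cap standing in the basket, 39 mm across, 76 mm high; origin at its foot; to be left alone
- stock: white stock bottle with a green label, 64 mm across, 125 mm high, on the counter; origin at its foot; to be left alone
- pump: pump bottle with a blue label, 62 mm across, 177 mm high, on the counter; origin at its foot; to be left alone
- tray: blue tablet counting tray, 150 by 200 mm, 23 mm high, on the counter; origin at the centre of its underside; to be left alone
Not all that is in view belongs to the job. Several things look just like the part that bears lid_mid: the one meant starts farthest from the robot's base.

How it is judged (in metres and radians):
On the way, in this order (a step that is already met when the one before it is completed fails the run):
1. the yellow pouring cap stands upright in the steel dish, let go (horizontal distance between pour_mid and dish below 0.016 m and angle between pour_mid's own z axis and vertical below 0.09 rad and z of pour_mid in the frame of dish between 0.034 and 0.044 m and contact force between pour and the fingers below 0.1 N), for 0.2 s.
2. the blue lid sits squarely on the jar's thread, its mark clockwise of the jar's mark (x of lid_mid in the frame of jar between -0.005 and 0.005 m and y of lid_mid in the frame of jar between -0.005 and 0.005 m and angle between the z axis of lid_mid and the z axis of jar, either way round below 0.12 rad and z of lid_mid in the frame of jar between 0.1401 and 0.1475 m and y of lid_mark in the frame of jar below -0.006 m and x of lid_mark in the frame of jar above 0.003 m and contact force between lid and jar above 0.2 N), for 0.05 s.
3. the lid has been turned back to where the marks meet and has dropped into the thread (x of lid_mid in the frame of jar between -0.005 and 0.005 m and y of lid_mid in the frame of jar between -0.005 and 0.005 m and angle between the z axis of lid_mid and the z axis of jar, either way round below 0.12 rad and z of lid_mid in the frame of jar below 0.1432 m and y of lid_mark in the frame of jar above -0.006 m and x of lid_mark in the frame of jar above 0.012 m), for 0.05 s.
At the end, for the whole second after the job is handed in: Blue lid home on the jar: within 0.9 mm of its seat, coaxial to 4 mm and 0.06 rad, mark at least about 60 degrees clockwise of the jar's; yellow cap upright (0.09 rad) on the dish floor within 16 mm of its centre; both at rest, let go (z of lid_mid in the frame of jar between 0.133 and 0.1369 m and x of lid_mid in the frame of jar between -0.004 and 0.004 m and y of lid_mid in the frame of jar between -0.004 and 0.004 m and angle between the z axis of lid_mid and the z axis of jar, either way round below 0.06 rad and x of lid_mark in the frame of jar between -0.02 and 0.016 m and y of lid_mark in the frame of jar below -0.015 m and horizontal distance between pour_mid and dish below 0.016 m and angle between pour_mid's own z axis and vertical below 0.09 rad and z of pour_mid in the frame of dish between 0.034 and 0.044 m and linear speed of each of lid, pour below 0.01 m/s); the robot touches nothing.
It fails at once if the lid or the pouring cap is dropped ((contact force between lid and the fingers below 0.01 N and linear speed of lid above 0.7 m/s) or (contact force between pour and the fingers below 0.01 N and linear speed of pour above 0.7 m/s)).
It fails at once if a bystander is pushed away or knocked over (distance of vial from where it was at the start of the episode above 0.025 m or angle between any of vial, stock, pump's own z axis and vertical above 0.5 rad or distance of any of stock, pump, tray from where it was at the start of the episode above 0.03 m).
It also fails if it takes over 66 s, if anything falls off the work surface, if the arm or the gripper's body presses on something with over 40 N, if the wrist force passes 120 N, or if a joint passes its speed limit or range.

## Working session

There is one attempt and no reset: what is moved stays moved. The work goes in short steps, Python scripts to look and compute and a shell command to move; the robot and the scene stay as the last step left them, time stands still between calls to the robot, and variables do not carry over. Pictures are saved under pics/ and viewed, at most 10 in all, crops included, and the job is handed in when it is done.

```bash
mkdir -p pics; python3 - <<'E'
from plant import bot
import cv2
for n in("side","top"):
    im=bot.capture(n);cv2.imwrite(f"pics/{n}0.png",im)
    print(n,bot.camera_params(n))
o=bot.get_obs();print(o)
E
```

```text
side {'fovy': 51.8738311824187, 'cx': 314.54681149645273, 'cy': 201.2159640491013, 'camera_from_world': array([[-9.52987442e-01, -3.02302282e-01, -2.06945846e-02,
         4.54742150e+02],
       [-2.01994691e-01,  6.84712142e-01, -7.00262399e-01,
         1.69684339e+02],
       [ 2.25860755e-01, -6.63161076e-01, -7.13585529e-01,
         1.35572836e+03],
       [ 0.00000000e+00,  0.00000000e+00,  0.00000000e+00,
         1.00000000e+00]])}
top {'fovy': 44.65975570859492, 'cx': 325.15244425783163, 'cy': 192.30722957692956, 'camera_from_world': array([[ 1.76056817e-02, -9.99840389e-01, -3.03927792e-03,
         7.85962475e+00],
       [-9.91910961e-01, -1.70837128e-02, -1.25780729e-01,
         4.99872184e+02],
       [ 1.25708731e-01,  5.22914856e-03, -9.92053411e-01,
         1.33863530e+03],
       [ 0.00000000e+00,  0.00000000e+00,  0.00000000e+00,
         1.00000000e+00]])}
{'time': 0.1, 'joint_positions': array([-1.32802984e+00,  3.42677590e-01,  1.52491847e+00, -2.51914760e-05,
        1.27542588e+00, -1.46026193e-01]), 'dq': array([ 7.68849566e-05, -3.37607873e-03, -8.01484622e-04, -8.70602050e-05,
        1.53304078e-03,  1.08796645e-03]), 'tau': array([ 1.78447652e-03, -4.32004666e+01, -2.44694030e+01,  7.18727033e-02,
        5.26194123e-02, -3.63752940e-05]), 'tool_pos': array([ 198.92927208, -485.476874  ,  243.10277172]), 'tcp_rot': array([-3.14017508e+00, -1.84138233e-04,  3.88799903e-01]), 'contact_force': array([-0.17194896, -0.17939963,  0.26521383]), 'moment': array([-0.07637236, -0.03525398,  0.03092625]), 'finger_force': 0.0, 'grip_width': 91.64506721519363}
```

View pics/side0.png

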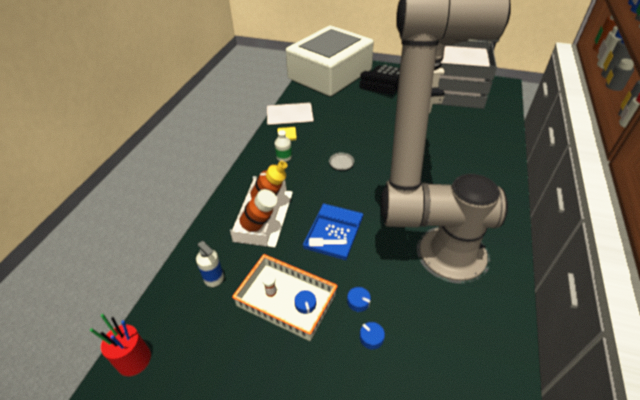

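View pics/top0.png

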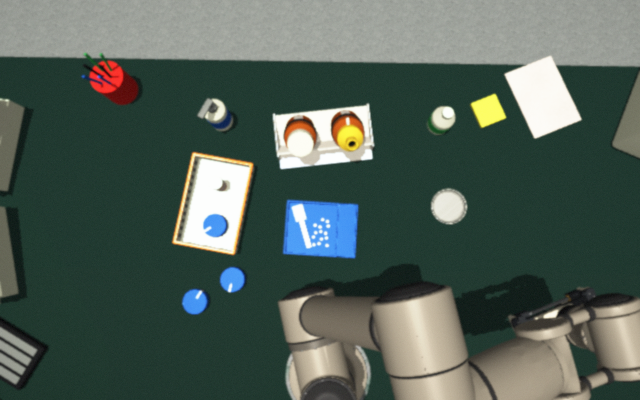

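Side view: rack at about (265,205), basket (285,295), dish (341,160). Top view: yellow cap spout tip (351,143), dish (449,206), basket lid (215,225), vial (221,185). Next, enlarged crops.

```bash
python3 - <<'E'
import cv2,numpy as np
t=cv2.imread("pics/top0.png");s=cv2.imread("pics/side0.png")
f=lambda im,x,y,w,h,k:cv2.resize(im[y:y+h,x:x+w],None,fx=k,fy=k,interpolation=cv2.INTER_CUBIC)
a=f(t,265,95,120,80,5)   # 600x400
b=f(t,170,145,90,115,5)
cv2.imwrite("pics/ca.png",a)
c=np.zeros((575,450,3),np.uint8);c[:]=b
d=np.zeros((575,800,3),np.uint8);d[:575,:450]=b
e=f(s,230,150,70,100,5);d[:500,450:800]=e
cv2.imwrite("pics/cb.png",d)
E
```

```text
(no output)
```

View pics/ca.png

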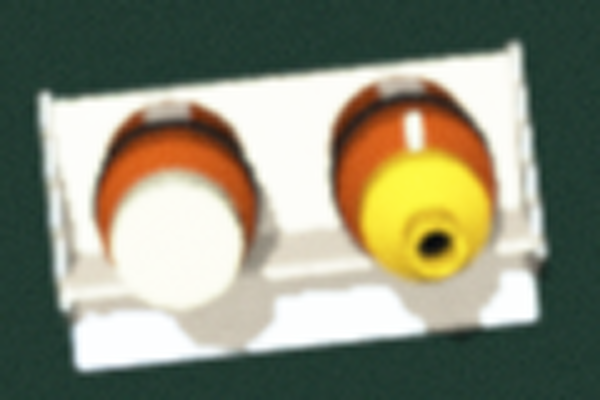

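View pics/cb.png

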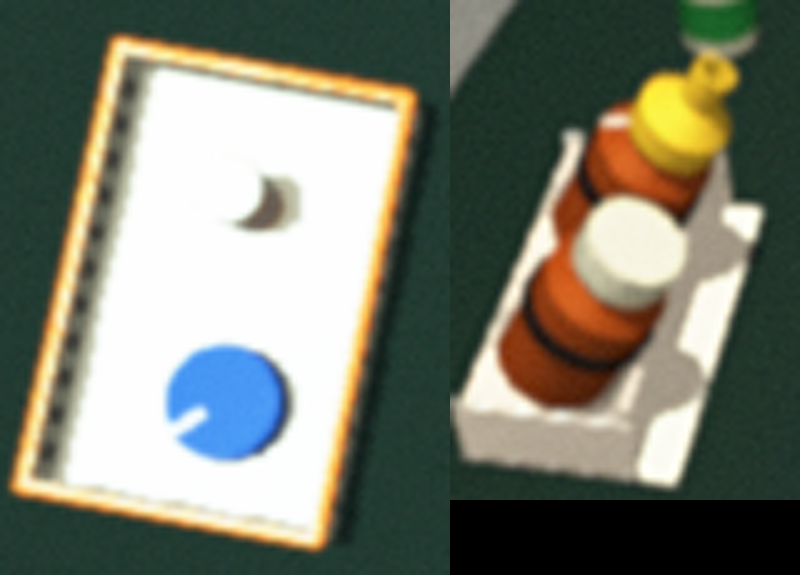

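```bash
cat > h.py <<'E'
import numpy as np
from plant import bot
from scipy.optimize import least_squares
from scipy.spatial.transform import Rotation as R
P={n:bot.camera_params(n) for n in("side","top")}
def proj(n,X):
    p=P[n];M=p["camera_from_world"];f=200/np.tan(np.radians(p["fovy"]/2))
    c=np.atleast_2d(X)@M[:3,:3].T+M[:3,3]
    return c[:,:2]/c[:,2:]*f+[p["cx"],p["cy"]]
def atz(n,uv,z):
    p=P[n];M=p["camera_from_world"];f=200/np.tan(np.radians(p["fovy"]/2))
    d=M[:3,:3].T@np.array([(uv[0]-p["cx"])/f,(uv[1]-p["cy"])/f,1]);o=-M[:3,:3].T@M[:3,3]
    return o+d*(z-o[2])/d[2]
def tri(a):  # dict cam->uv
    r=least_squares(lambda X:np.concatenate([proj(n,X)[0]-a[n] for n in a]),[500,0,100.])
    return r.x,r.fun
def cr(x,y,ox,oy,k=5): return np.array([(x+.5)/k-.5+ox,(y+.5)/k-.5+oy])
E
python3 - <<'E'
from h import *
np.set_printoptions(precision=1,suppress=True)
B=[atz("top",cr(*q,170,145),52) for q in[(118,38),(415,92),(322,548),(15,490)]]
print("basket",B,[np.linalg.norm(B[i]-B[i-1]) for i in range(4)],sum(B)/4)
print("spout",tri({"top":cr(435,242,265,95),"side":cr(262,72,230,150)}))
print("wlid",tri({"top":cr(177,240,265,95),"side":cr(182,238,230,150)}))
for q in[(45,97),(518,45),(75,372),(540,320)]: print("rack",[atz("top",cr(*q,265,95),z)[:2] for z in(0,60)])
print("lid",atz("top",cr(227,402,170,145),33))
print("mark",atz("top",cr(177,430,170,145),33),atz("top",cr(207,412,170,145),33))
print("dish",atz("top",(449,206),16),atz("side",(341.5,161),16))
print("vial",atz("top",cr(232,190,170,145),76))
print("jarmark",atz("top",cr(414,130,265,95),120))
print("stock",atz("top",(446,115),125),"tray",atz("top",(321,229),12),"pump",atz("top",(214,110),150))
E
```

```text
basket [array([604. , 388.3,  52. ]), array([576.1, 220.6,  52. ]), array([322.5, 262.2,  52. ]), array([351.1, 431.7,  52. ])] [np.float64(256.6445819318911), np.float64(169.9933402263443), np.float64(256.9665432712877), np.float64(171.89391493124063)] [463.4 325.7  52. ]
spout (array([603.3, -48.2, 199.8]), array([ 0. ,  0.1, -0.1, -0. ]))
wlid (array([610.6,  82.8, 165.5]), array([-0. , -0.1,  0.1,  0. ]))
rack [array([733.1, 172.4]), array([715.6, 165.3])]
rack [array([ 769.3, -105.5]), array([ 750.2, -100.5])]
rack [array([569.5, 149.9]), array([559. , 143.8])]
rack [array([ 604.7, -119.3]), array([ 592.7, -113.7])]
lid [402.3 322.1  33. ]
mark [386.2 349.3  33. ] [396.5 333.   33. ]
dish [ 468.6 -335.    16. ] [ 467.3 -332.1   16. ]
vial [515.6 314.8  76. ]
jarmark [683.2 -40.1 120. ]
stock [ 701.6 -303.2  125. ] tray [397.4  26.6  12. ] pump [697.5 311.7 150. ]
```

```bash
cat >> h.py <<'E'
YAW=.130; JR=R.from_euler('z',YAW)*R.from_euler('y',-np.pi/6); A=JR.as_matrix()[:,2]
J0=np.array([604,-48.2,200.3])-194*A     # jar origin
TOOL=lambda c:JR*R.from_euler('z',c)*R.from_euler('x',np.pi)   # tool facing down the jar axis; tool x at angle c in jar frame
DOWN=lambda yaw:R.from_euler('xyz',[np.pi,0,yaw])
def go(pos,rot,n):
    o=bot.get_obs();np.set_printoptions(precision=3,suppress=True)
    d=(np.array(pos)-o["tool_pos"])/30;w=(rot*R.from_euler('xyz',o["tcp_rot"]).inv()).as_rotvec()/.12
    print("now",o["time"],o["tool_pos"],o["tcp_rot"],"q",o["joint_positions"],"grip",o["grip_width"],o["finger_force"],"F",o["contact_force"])
    print("total",d,w,"per row",n,":",d/n,w/n)
E
python3 - <<'E'
from h import *
print(A,J0,TOOL(0).as_euler('xyz'))
go(J0+254*A,TOOL(0),18)
E
```

```text
[-0.49578095 -0.06481707  0.8660254 ] [700.18150369 -35.62548817  32.29107167] [ 3.14159265 -0.52359878  0.13      ]
now 0.1 [ 198.929 -485.477  243.103] [-3.14  -0.     0.389] q [-1.328  0.343  1.525 -0.     1.275 -0.146] grip 91.64506721519363 0.0 F [-0.172 -0.179  0.265]
total [12.511 14.446  0.305] [ 1.111 -4.23  -2.11 ] per row 18 : [0.695 0.803 0.017] [ 0.062 -0.235 -0.117]
```

```bash
python3 -m pendant '[[[0.7,0.8,0.02],[0.06,-0.235,-0.117],0.3],[[0.7,0.8,0.02],[0.06,-0.235,-0.117],0.3],[[0.7,0.8,0.02],[0.06,-0.235,-0.117],0.3],[[0.7,0.8,0.02],[0.06,-0.235,-0.117],0.3],[[0.7,0.8,0.02],[0.06,-0.235,-0.117],0.3],[[0.7,0.8,0.02],[0.06,-0.235,-0.117],0.3],[[0.7,0.8,0.02],[0.06,-0.235,-0.117],0.3],[[0.7,0.8,0.02],[0.06,-0.235,-0.117],0.3],[[0.7,0.8,0.02],[0.06,-0.235,-0.117],0.3],[[0.7,0.8,0.02],[0.06,-0.235,-0.117],0.3]]'
python3 -m pendant '[[[0.7,0.8,0.02],[0.06,-0.235,-0.117],0.3],[[0.7,0.8,0.02],[0.06,-0.235,-0.117],0.3],[[0.7,0.8,0.02],[0.06,-0.235,-0.117],0.3],[[0.7,0.8,0.02],[0.06,-0.235,-0.117],0.3],[[0.7,0.8,0.02],[0.06,-0.235,-0.117],0.3],[[0.7,0.8,0.02],[0.06,-0.235,-0.117],0.3],[[0.7,0.8,0.02],[0.06,-0.235,-0.117],0.3],[[0.6,0.8,0.02],[0.06,-0.235,-0.117],0.3],[[0,0,0],[0,0,0],0.3],[[0,0,0],[0,0,0],0.3]]'
python3 - <<'E'
from h import *
import cv2
go(J0+254*A,TOOL(0),1); go(J0+183*A,TOOL(0),4)
for n in("side","top"): cv2.imwrite(f"pics/{n}1.png",bot.capture(n))
a=cv2.imread("pics/top1.png")[85:185,270:400];b=cv2.imread("pics/side1.png")[120:220,220:350]
cv2.imwrite("pics/v1.png",cv2.resize(np.hstack([a,b]),None,fx=3,fy=3,interpolation=cv2.INTER_CUBIC))
E
```

```text
time: 0.93
tool_pos: [409.7, -244.4, 249.6]
tcp_rot: [3.122, -0.291, 0.249]
contact_force: [-0.1, -0.9, 0.4]
grip_width: 59.9
finger_force: 0.0
time: 1.77
tool_pos: [573.9, -52.3, 253.8]
tcp_rot: [3.137, -0.521, 0.135]
contact_force: [-0.4, -0.1, 0.1]
grip_width: 59.6
finger_force: 0.0
now 1.7667 [573.876 -52.302 253.835] [ 3.137 -0.521  0.135] q [-0.343  0.2    1.811  0.361  0.689  0.866] grip 59.583912405632354 0.0 F [-0.361 -0.092  0.096]
total [ 0.013  0.007 -0.052] [ 0.039 -0.017 -0.017] per row 1 : [ 0.013  0.007 -0.052] [ 0.039 -0.017 -0.017]
now 1.7667 [573.876 -52.302 253.835] [ 3.137 -0.521  0.135] q [-0.343  0.2    1.811  0.361  0.689  0.866] grip 59.583912405632354 0.0 F [-0.361 -0.092  0.096]
total [ 1.186  0.161 -2.102] [ 0.039 -0.017 -0.017] per row 4 : [ 0.296  0.04  -0.526] [ 0.01  -0.004 -0.004]
```

View pics/v1.png

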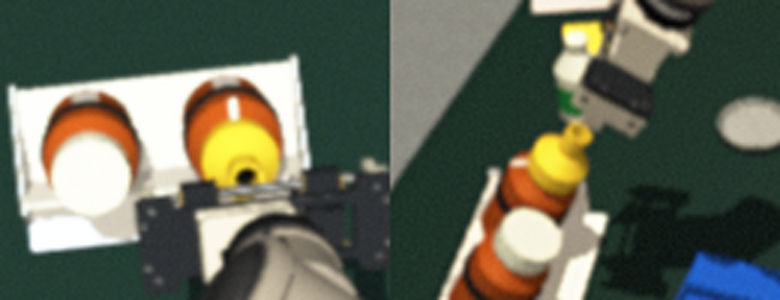

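The jaws straddle the spout: its hole is at (245,177) in the top half and the fingers are centred on the same column. The side half shows them in line too. Going down and gripping.

```bash
python3 -m pendant '[[[0.24,0.03,-0.42],[0.008,0,0],0.3],[[0.24,0.03,-0.42],[0.008,0,0],0.3],[[0.24,0.03,-0.42],[0.008,0,0],0.3],[[0.24,0.03,-0.42],[0.008,0,0],0.3],[[0.24,0.03,-0.42],[0.008,0,0],0.3],[[0,0,0],[0,0,0],0.3],[[0,0,0],[0,0,0],-1],[[0,0,0],[0,0,0],-1],[[0,0,0],[0,0,0],-1],[[0,0,0],[0,0,0],-1]]'
python3 -m pendant '[[[0,0,0],[0,0,0],-1],[[0,0,0],[0,0,0],-1],[[0,0,0],[0,0,0],-1],[[0,0,0],[0,0,0],-1],[[0,0,0],[0,0,0],-1],[[0,0,0],[0,0,0],-1],[[0,0,0],[0,0,0],-1],[[0,0,0],[0,0,0],-1],[[0,0,0],[0,0,0],-1],[[0,0,0],[0,0,0],-1]]'
python3 - <<'E'
from h import *
go(J0+253*A,TOOL(0),8)
E
```

```text
time: 2.7
tool_pos: [610.1, -49.7, 192.6]
tcp_rot: [3.141, -0.524, 0.129]
contact_force: [0.4, -0.4, -0.6]
grip_width: 37.5
finger_force: 0.0
time: 3.53
tool_pos: [610.1, -49.4, 192.2]
tcp_rot: [3.141, -0.524, 0.129]
contact_force: [-4.5, -0.4, 5.5]
grip_width: 27.3
finger_force: 30.0
now 3.5333 [610.099 -49.42  192.168] [ 3.141 -0.524  0.129] q [-0.313  0.338  1.815  0.423  0.547  0.815] grip 27.27643099218328 29.995627105236053 F [-4.466 -0.358  5.543]
total [-1.178 -0.087  1.974] [0.004 0.003 0.009] per row 8 : [-0.147 -0.011  0.247] [0.001 0.    0.001]
```

```bash
python3 -m pendant '[[[-0.13,-0.017,0.227],[0,0,0],-1],[[-0.25,-0.032,0.433],[0,0,0],-1],[[-0.25,-0.032,0.433],[0,0,0],-1],[[-0.25,-0.032,0.433],[0,0,0],-1],[[-0.25,-0.032,0.433],[0,0,0],-1],[[-0.25,-0.032,0.433],[0,0,0],-1],[[0,0,0],[0,0,0],-1],[[0,0,0],[0,0,0],-1],[[0,0,0],[0,0,0],-1],[[0,0,0],[0,0,0],-1]]'
python3 - <<'E'
from h import *
go([468,-333.5,150],DOWN(.13),18)
E
```

```text
time: 4.37
tool_pos: [568.5, -54.4, 262.1]
tcp_rot: [-3.141, -0.521, 0.128]
contact_force: [-0.8, -0.6, -0.8]
grip_width: 27.6
finger_force: 30.0
now 4.3667 [568.461 -54.44  262.136] [-3.141 -0.521  0.128] q [-0.355  0.182  1.809  0.363  0.713  0.864] grip 27.58244925701473 29.987004697322845 F [-0.78  -0.575 -0.806]
total [-3.349 -9.302 -3.738] [-0.568  4.307  0.01 ] per row 18 : [-0.186 -0.517 -0.208] [-0.032  0.239  0.001]
```

```bash
python3 -m pendant '[[[-0.186,-0.517,-0.1],[-0.032,0.239,0],-1],[[-0.186,-0.517,-0.2],[-0.032,0.239,0],-1],[[-0.186,-0.517,-0.2],[-0.032,0.239,0],-1],[[-0.186,-0.517,-0.2],[-0.032,0.239,0],-1],[[-0.186,-0.517,-0.2],[-0.032,0.239,0],-1],[[-0.186,-0.517,-0.2],[-0.032,0.239,0],-1],[[-0.186,-0.517,-0.2],[-0.032,0.239,0],-1],[[-0.186,-0.517,-0.2],[-0.032,0.239,0],-1],[[-0.186,-0.517,-0.2],[-0.032,0.239,0],-1],[[-0.186,-0.517,-0.2],[-0.032,0.239,0],-1]]'
python3 -m pendant '[[[-0.186,-0.517,-0.25],[-0.032,0.239,0],-1],[[-0.186,-0.517,-0.25],[-0.032,0.239,0],-1],[[-0.186,-0.517,-0.25],[-0.032,0.239,0],-1],[[-0.186,-0.517,-0.25],[-0.032,0.239,0],-1],[[-0.186,-0.517,-0.25],[-0.032,0.239,0],-1],[[-0.186,-0.517,-0.25],[-0.032,0.239,0],-1],[[-0.186,-0.517,-0.2],[-0.032,0.239,0],-1],[[-0.18,-0.517,-0.2],[-0.032,0.239,0],-1],[[0,0,0],[0,0,0],-1],[[0,0,0],[0,0,0],-1]]'
python3 - <<'E'
from h import *
import cv2
go([468,-333.5,72],DOWN(.13),8)
for n in("side","top"): cv2.imwrite(f"pics/{n}2.png",bot.capture(n))
a=cv2.imread("pics/top2.png")[90:250,330:500];b=cv2.imread("pics/side2.png")[90:250,270:420]
cv2.imwrite("pics/v2.png",cv2.resize(np.hstack([a,b]),None,fx=2.5,fy=2.5,interpolation=cv2.INTER_CUBIC))
E
```

```text
time: 5.2
tool_pos: [512.3, -211.0, 205.5]
tcp_rot: [3.141, -0.231, 0.129]
contact_force: [0.2, 0.7, -0.2]
grip_width: 27.1
finger_force: 30.0
time: 6.03
tool_pos: [468.1, -334.5, 148.5]
tcp_rot: [3.14, -0.001, 0.128]
contact_force: [0.1, 0.4, -0.1]
grip_width: 27.4
finger_force: 30.0
now 6.0333 [ 468.149 -334.515  148.525] [ 3.14  -0.001  0.128] q [-0.754  0.521  1.517  0.     1.102  0.689] grip 27.400709252010923 29.987251460552216 F [ 0.055  0.383 -0.115]
total [-0.005  0.034 -2.551] [0.008 0.012 0.014] per row 8 : [-0.001  0.004 -0.319] [0.001 0.002 0.002]
```

View pics/v2.png

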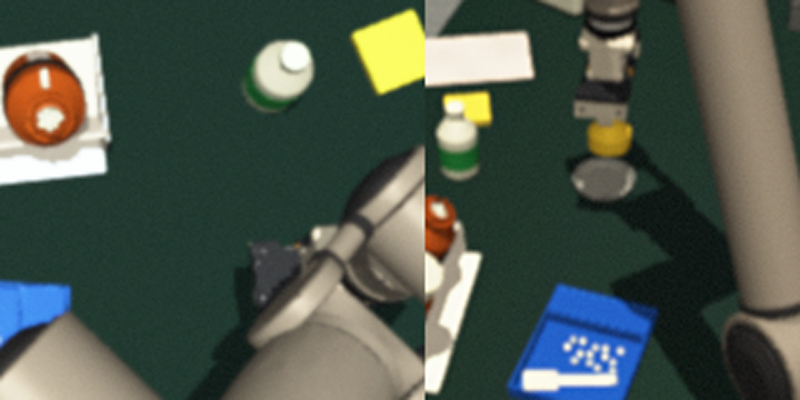

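The cap hangs upright above the dish (side half, (610,135)). The open mouth shows in the top half at (49,119). Lowering the cap.

```bash
python3 -m pendant '[[[0,0,-0.35],[0,0,0],-1],[[0,0,-0.35],[0,0,0],-1],[[0,0,-0.35],[0,0,0],-1],[[0,0,-0.35],[0,0,0],-1],[[0,0,-0.35],[0,0,0],-1],[[0,0,-0.35],[0,0,0],-1],[[0,0,-0.35],[0,0,0],-1],[[0,0,-0.1],[0,0,0],-1],[[0,0,0],[0,0,0],-1],[[0,0,0],[0,0,0],-1]]'
python3 -m pendant '[[[0,0,-0.04],[0,0,0],-1],[[0,0,-0.04],[0,0,0],-1],[[0,0,-0.04],[0,0,0],-1],[[0,0,-0.04],[0,0,0],-1],[[0,0,0],[0,0,0],-1],[[0,0,0],[0,0,0],-1],[[0,0,0],[0,0,0],-1],[[0,0,0],[0,0,0],-1],[[0,0,0],[0,0,0],-1],[[0,0,0],[0,0,0],-1]]'
python3 - <<'E'
from h import *
import cv2
print(proj("top",J0+142*A),cr(49,119,330,90,2.5))
# white inside blob at the mouth, neck
im=cv2.imread("pics/top2.png")[90:160,330:380]
cv2.imwrite("pics/mouth.png",cv2.resize(im,None,fx=8,fy=8,interpolation=cv2.INTER_CUBIC))
E
```

```text
time: 6.97
tool_pos: [468.4, -333.9, 72.7]
tcp_rot: [3.14, -0.002, 0.129]
contact_force: [-0.4, 0.1, -0.1]
grip_width: 27.8
finger_force: 30.0
time: 7.8
tool_pos: [468.4, -333.8, 68.0]
tcp_rot: [3.139, -0.002, 0.129]
contact_force: [-0.3, 0.2, -0.6]
grip_width: 27.3
finger_force: 30.0
[[349.54540453 136.97690614]] [349.3 137.3]
```

View pics/mouth.png

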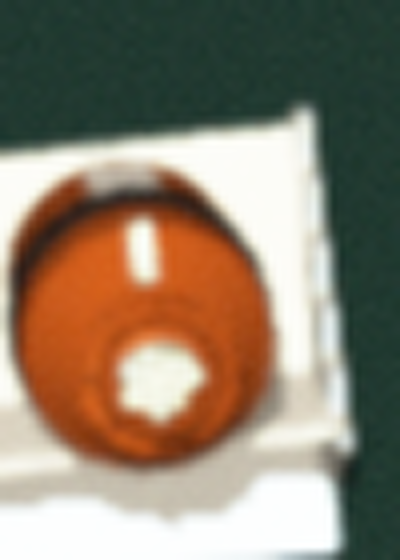

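Mouth ring is centred near (162,375) in the crop, which is pixel (349.8,136.4). My model predicts (349.5,137.0), so it agrees to about 1 mm. Lowering to contact.

```bash
python3 -m pendant '[[[0,0,-0.03],[0,0,0],-1],[[0,0,-0.03],[0,0,0],-1],[[0,0,-0.03],[0,0,0],-1],[[0,0,-0.02],[0,0,0],-1],[[0,0,0],[0,0,0],-1],[[0,0,0],[0,0,0],-1],[[0,0,0],[0,0,0],-1],[[0,0,0],[0,0,0],-1],[[0,0,0],[0,0,0],-1],[[0,0,0],[0,0,0],-1]]'
```

```text
time: 8.63
tool_pos: [468.6, -333.7, 65.7]
tcp_rot: [3.139, -0.003, 0.13]
contact_force: [-1.8, 1.2, 7.4]
grip_width: 27.5
finger_force: 30.0
```

```bash
python3 -m pendant '[[[0,0,0],[0,0,0],0],[[0,0,0],[0,0,0],0.3],[[0,0,0],[0,0,0],0.3],[[0,0,0.1],[0,0,0],0.3],[[0,0,0.4],[0,0,0],0.3],[[0,0,0.7],[0,0,0],0.3],[[0,0,0.8],[0,0,0],0.3],[[0,0,0.8],[0,0,0],0.3],[[0,0,0.8],[0,0,0],0.5],[[0,0,0.8],[0,0,0],0.75]]'
python3 - <<'E'
from h import *
import cv2
for n,box in(("top",(195,210,235,242)),("side",(290,285,322,320))):
    im=cv2.imread(f"pics/{n}0.png").astype(int);x0,y0,x1,y1=box;c=im[y0:y1,x0:x1]
    m=((c[...,0]-c[...,2])>60).astype(np.uint8)
    ct=max(cv2.findContours(m,cv2.RETR_EXTERNAL,cv2.CHAIN_APPROX_NONE)[0],key=cv2.contourArea)
    h=cv2.convexHull(ct).reshape(-1,2)+[x0,y0]
    # fit cylinder silhouette
    th=np.linspace(0,2*np.pi,90)
    def sil(q):
        pts=np.vstack([np.c_[q[0]+33.5*np.cos(th),q[1]+33.5*np.sin(th),0*th+z] for z in(3,33)])
        return proj(n,pts).astype(np.float32)
    def f(q):
        s=cv2.convexHull(sil(q)).reshape(-1,1,2)
        return [cv2.pointPolygonTest(s,(float(a),float(b)),True)-.4 for a,b in h]
    r=least_squares(f,[402,322],diff_step=1e-3);print(n,r.x,np.std(r.fun),np.mean(r.fun))
E
```

```text
time: 9.47
tool_pos: [468.2, -333.7, 197.9]
tcp_rot: [3.14, -0.002, 0.129]
contact_force: [0.2, -0.2, -0.6]
grip_width: 68.7
finger_force: 0.0
top [403.02299969 326.19196439] 0.21697231431114497 0.5629114122204295
side [405.76493712 321.88439076] 0.3011557945226794 1.0341886113896483
```

```bash
python3 -m pendant '[[[0,0.4,0.2],[0,0,0.5],0.75],[[0,0.8,0.2],[0,0,0.88],0.75],[[0,0.8,0],[0,0,0.88],0.75],[[0,0.8,0],[0,0,0.88],0.75],[[0,0.8,0],[0,0,0.88],0.75],[[0,0.8,0],[0,0,0.88],0.75],[[0,0.8,0],[0,0,0.88],0.75],[[0,0.8,0],[0,0,0.88],0.75],[[0,0.8,0],[0,0,0.88],0.75],[[0,0.8,0],[0,0,0.88],0.75]]'
python3 -m pendant '[[[-0.1,0.8,0],[0,0,0.88],0.75],[[-0.1,0.8,0],[0,0,0.88],0.75],[[-0.1,0.8,0],[0,0,0.88],0.75],[[-0.1,0.8,0],[0,0,0.88],0.75],[[-0.1,0.8,0],[0,0,0.88],0.75],[[-0.1,0.8,0],[0,0,0.88],0.75],[[-0.1,0.8,0],[0,0,0.88],0.75],[[-0.1,0.8,0],[0,0,0.88],0.75],[[-0.1,0.8,0],[0,0,0.88],0.75],[[-0.1,0.8,0],[0,0,0.88],0.75]]'
python3 - <<'E'
from h import *
import cv2
go([404,324,130],DOWN(2.976),8)
cv2.imwrite("pics/side3.png",bot.capture("side"))
cv2.imwrite("pics/top3.png",bot.capture("top"))
E
```

```text
time: 10.3
tool_pos: [468.2, -104.7, 208.8]
tcp_rot: [3.139, -0.002, 1.145]
contact_force: [0.5, -0.1, -0.8]
grip_width: 80.5
finger_force: 0.0
time: 11.13
tool_pos: [438.0, 135.3, 208.8]
tcp_rot: [3.139, -0.002, 2.201]
contact_force: [0.1, 0.7, 0.1]
grip_width: 80.5
finger_force: 0.0
now 11.1333 [438.041 135.307 208.848] [ 3.139 -0.002  2.201] q [ 0.13   0.254  1.754  0.003  1.133 -0.501] grip 80.4521619088209 0.0 F [0.078 0.733 0.115]
total [-1.135  6.29  -2.628] [-0.026 -0.005  6.459] per row 8 : [-0.142  0.786 -0.329] [-0.003 -0.001  0.807]
```

```bash
python3 -m pendant '[[[-0.142,0.786,-0.3],[0,0,0.807],0.75],[[-0.142,0.786,-0.3],[0,0,0.807],0.75],[[-0.142,0.786,-0.3],[0,0,0.807],0.75],[[-0.142,0.786,-0.35],[0,0,0.807],0.75],[[-0.142,0.786,-0.35],[0,0,0.807],0.75],[[-0.142,0.786,-0.35],[0,0,0.807],0.75],[[-0.142,0.786,-0.35],[0,0,0.807],0.75],[[-0.142,0.786,-0.33],[0,0,0.81],0.75],[[0,0,0],[0,0,0],0.75],[[0,0,0],[0,0,0],0.75]]'
python3 - <<'E'
from h import *
import cv2
go([404,324,24],DOWN(2.976),8)
s=bot.capture("side");t=bot.capture("top");cv2.imwrite("pics/side4.png",s);cv2.imwrite("pics/top4.png",t)
k=lambda im,x,y,f:cv2.resize(im[y:y+int(400/f),x:x+int(250/f)],(250,400),interpolation=cv2.INTER_CUBIC)
cv2.imwrite("pics/v4.png",np.hstack([k(s,260,240,4),k(t,180,170,4),k(t,420,155,4)]))
E
```

```text
time: 12.07
tool_pos: [404.0, 322.9, 129.2]
tcp_rot: [3.141, -0.003, 2.97]
contact_force: [0.2, 0.1, 0.1]
grip_width: 80.3
finger_force: 0.0
now 12.0667 [404.002 322.864 129.183] [ 3.141 -0.003  2.97 ] q [ 0.524  0.452  1.703  0.003  0.989 -0.877] grip 80.2522143911754 0.0 F [0.204 0.114 0.127]
total [-0.     0.038 -3.506] [-0.012 -0.024  0.046] per row 8 : [-0.     0.005 -0.438] [-0.002 -0.003  0.006]
```

View pics/v4.png

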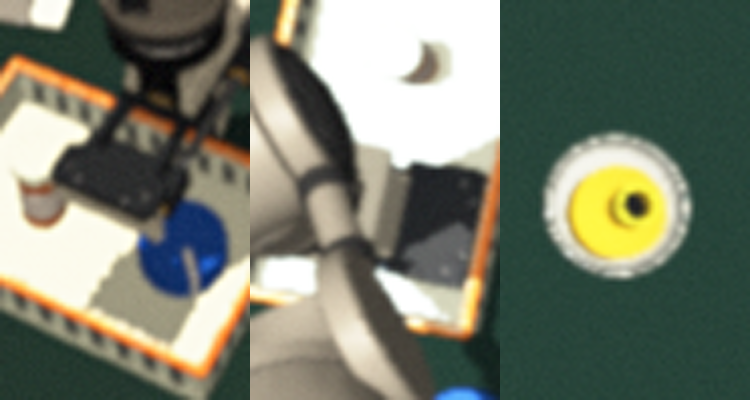

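The cap stands upright and central in the dish (right panel: yellow disc at (618,212) within the dish rim around (617,205)). The gripper body's underside hides the tips, but the jaws are over the lid, so I'm descending.

```bash
python3 -m pendant '[[[0,0.04,-0.5],[0,0,0.04],0.75],[[0,0,-0.5],[0,0,0],0.75],[[0,0,-0.5],[0,0,0],0.75],[[0,0,-0.5],[0,0,0],0.75],[[0,0,-0.5],[0,0,0],0.75],[[0,0,-0.4],[0,0,0],0.75],[[0,0,-0.3],[0,0,0],0.75],[[0,0,-0.2],[0,0,0],0.75],[[0,0,-0.1],[0,0,0],0.75],[[0,0,0],[0,0,0],0.75]]'
python3 -m pendant '[[[0,0,0],[0,0,0],0.4],[[0,0,0],[0,0,0],-1],[[0,0,0],[0,0,0],-1],[[0,0,0],[0,0,0],-1],[[0,0,0],[0,0,0],-1],[[0,0,0],[0,0,0],-1],[[0,0,0],[0,0,0],-1],[[0,0,0],[0,0,0],-1],[[0,0,0],[0,0,0],-1],[[0,0,0],[0,0,0],-1]]'
```

```text
time: 13.0
tool_pos: [404.5, 323.6, 24.7]
tcp_rot: [3.14, -0.002, 2.975]
contact_force: [0.1, 0.2, 0.5]
grip_width: 80.2
finger_force: 0.0
time: 13.83
tool_pos: [404.7, 324.3, 25.4]
tcp_rot: [3.139, -0.001, 2.976]
contact_force: [-0.2, -0.9, 5.4]
grip_width: 66.4
finger_force: 30.0
```

```bash
python3 -m pendant '[[[0,0,0.2],[0,0,0],-1],[[0,0,0.5],[0,0,0],-1],[[0,0,0.7],[0,0,0],-1],[[0,0,0.7],[0,0,0],-1],[[0,0,0.7],[0,0,0],-1],[[0,0,0.7],[0,0,0],-1],[[0,0,0.7],[0,0,0],-1],[[0,0,0.7],[0,0,0],-1],[[0,0,0.5],[0,0,0],-1],[[0,0,0],[0,0,0],-1]]'
python3 - <<'E'
from h import *
go(J0+260*A,TOOL(.061),28)
E
```

```text
time: 14.67
tool_pos: [405.5, 324.8, 190.1]
tcp_rot: [3.136, 0.002, 2.976]
contact_force: [0.1, 0.8, -0.0]
grip_width: 66.8
finger_force: 30.0
now 14.6667 [405.471 324.84  190.089] [3.136 0.002 2.976] q [ 0.526  0.379  1.626  0.003  1.131 -0.881] grip 66.75495945732051 29.99971419107169 F [ 0.123  0.799 -0.015]
total [  5.527 -12.577   2.246] [  6.139  -0.228 -22.473] per row 28 : [ 0.197 -0.449  0.08 ] [ 0.219 -0.008 -0.803]
```

```bash
python3 -m pendant '[[[0.197,-0.449,0.08],[0.219,-0.008,-0.803],-1],[[0.197,-0.449,0.08],[0.219,-0.008,-0.803],-1],[[0.197,-0.449,0.08],[0.219,-0.008,-0.803],-1],[[0.197,-0.449,0.08],[0.219,-0.008,-0.803],-1],[[0.197,-0.449,0.08],[0.219,-0.008,-0.803],-1],[[0.197,-0.449,0.08],[0.219,-0.008,-0.803],-1],[[0.197,-0.449,0.08],[0.219,-0.008,-0.803],-1],[[0.197,-0.449,0.08],[0.219,-0.008,-0.803],-1],[[0.197,-0.449,0.08],[0.219,-0.008,-0.803],-1],[[0.197,-0.449,0.08],[0.219,-0.008,-0.803],-1]]'
python3 -m pendant '[[[0.197,-0.449,0.08],[0.219,-0.008,-0.803],-1],[[0.197,-0.449,0.08],[0.219,-0.008,-0.803],-1],[[0.197,-0.449,0.08],[0.219,-0.008,-0.803],-1],[[0.197,-0.449,0.08],[0.219,-0.008,-0.803],-1],[[0.197,-0.449,0.08],[0.219,-0.008,-0.803],-1],[[0.197,-0.449,0.08],[0.219,-0.008,-0.803],-1],[[0.197,-0.449,0.08],[0.219,-0.008,-0.803],-1],[[0.197,-0.449,0.08],[0.219,-0.008,-0.803],-1],[[0.197,-0.449,0.08],[0.219,-0.008,-0.803],-1],[[0.197,-0.449,0.08],[0.219,-0.008,-0.803],-1]]'
python3 -m pendant '[[[0.197,-0.449,0.08],[0.219,-0.008,-0.803],-1],[[0.197,-0.449,0.08],[0.219,-0.008,-0.803],-1],[[0.197,-0.449,0.08],[0.219,-0.008,-0.803],-1],[[0.197,-0.449,0.08],[0.219,-0.008,-0.803],-1],[[0.197,-0.449,0.08],[0.219,-0.008,-0.803],-1],[[0.197,-0.449,0.08],[0.219,-0.008,-0.803],-1],[[0.197,-0.449,0.08],[0.219,-0.008,-0.803],-1],[[0.197,-0.449,0.08],[0.219,-0.008,-0.803],-1],[[0,0,0],[0,0,0],-1],[[0,0,0],[0,0,0],-1]]'
python3 - <<'E'
from h import *
import cv2
go(J0+260*A,TOOL(.061),1); go(J0+180*A,TOOL(.061),9)
s=bot.capture("side");t=bot.capture("top");cv2.imwrite("pics/side5.png",s);cv2.imwrite("pics/top5.png",t)
k=lambda im,x,y:cv2.resize(im[y:y+90,x:x+66],(400,545),interpolation=cv2.INTER_CUBIC)
cv2.imwrite("pics/v5.png",np.hstack([k(s,250,115),k(t,315,95)]))
E
```

```text
time: 15.5
tool_pos: [463.0, 188.5, 209.9]
tcp_rot: [2.932, -0.148, 2.017]
contact_force: [-0.1, 0.4, 0.4]
grip_width: 66.2
finger_force: 30.0
time: 16.33
tool_pos: [522.0, 53.9, 233.8]
tcp_rot: [2.933, -0.4, 1.047]
contact_force: [0.5, 0.3, -0.8]
grip_width: 66.6
finger_force: 30.0
time: 17.17
tool_pos: [569.2, -52.9, 253.0]
tcp_rot: [3.111, -0.524, 0.201]
contact_force: [0.2, 0.1, -1.0]
grip_width: 66.6
finger_force: 30.0
now 17.1667 [569.205 -52.931 252.953] [ 3.111 -0.524  0.201] q [-0.355  0.193  1.825  0.384  0.689  0.778] grip 66.60608087186439 29.999940684065223 F [ 0.228  0.106 -0.995]
total [0.069 0.015 0.15 ] [-0.036  0.009 -0.026] per row 1 : [0.069 0.015 0.15 ] [-0.036  0.009 -0.026]
now 17.1667 [569.205 -52.931 252.953] [ 3.111 -0.524  0.201] q [-0.355  0.193  1.825  0.384  0.689  0.778] grip 66.60608087186439 29.999940684065223 F [ 0.228  0.106 -0.995]
total [ 1.391  0.188 -2.159] [-0.036  0.009 -0.026] per row 9 : [ 0.155  0.021 -0.24 ] [-0.004  0.001 -0.003]
```

View pics/v5.png

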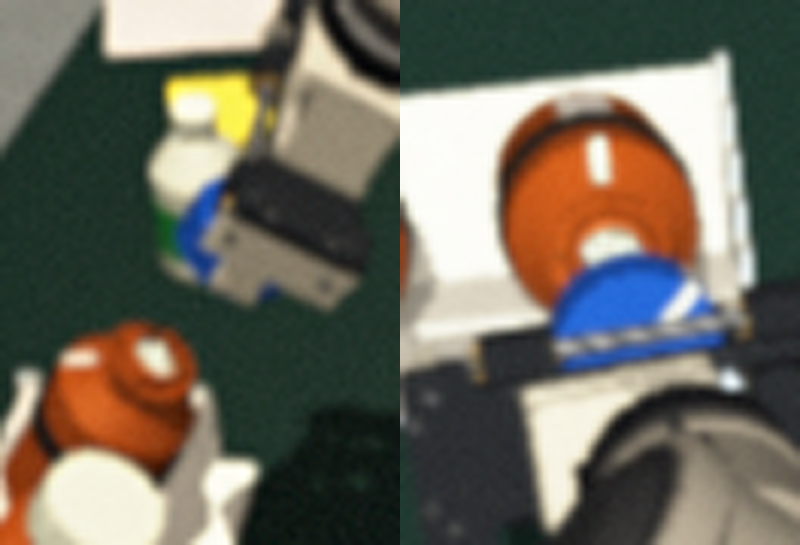

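The top panel shows the lid held with its white mark from (668,315) to (695,290) and its uphill edge near y=255. Working out the in-hand offset and mark angle.

```bash
python3 - <<'E'
from h import *
import cv2
o=bot.get_obs();T=o["tool_pos"];Q=R.from_euler('xyz',o["tcp_rot"]).as_matrix()
def plane(uv,h):
    a=atz("top",uv,0);b=atz("top",uv,400);n=Q[:,2];p=T+n*h
    t=((p-a)@n)/((b-a)@n);return Q.T@(a+t*(b-a)-T)
c=lambda x,y:cr(x-400,y,315,95,400/66)
m1,m2=plane(c(668,315),-7.6),plane(c(695,290),-7.6);print("mark tool",m1,m2)
th=np.linspace(0,2*np.pi,180)
for ex in(-3,0,3):
    s=np.vstack([proj("top",T+np.c_[ex+33.5*np.cos(th),33.5*np.sin(th),0*th+h]@Q.T) for h in(-7.6,22.4)])
    print(ex,s.min(0),s.max(0))
im=cv2.imread("pics/top5.png").astype(int)
b=(im[...,0]-im[...,2]>50)&(im[...,0]>90)
for u in(345,348,351,354): v=np.where(b[120:170,u])[0]+120;print(u,v.min(), im[v.min()-3:v.min()+3,u,0]-im[v.min()-3:v.min()+3,u,2])
for v in(142,144,146,148):u=np.where(b[v,325:375])[0]+325;print(v,u.min(),u.max())
for ex in(0,):
    s=np.vstack([proj("top",T+np.c_[ex+33.5*np.cos(th),33.5*np.sin(th),0*th+h]@Q.T) for h in(-7.6,22.4)]).astype(np.float32)
    hl=cv2.convexHull(s).reshape(-1,2);print(hl[hl[:,1]<150][::6])
E
```

```text
mark tool [14.38785153 11.69206906 -7.6       ] [22.52525038 23.39563903 -7.6       ]
-3 [339.71340932 137.10379507] [368.97247461 167.66446267]
0 [339.52943881 135.9126118 ] [368.81423594 166.50199746]
3 [339.34510295 134.71904058] [368.65567634 165.33719809]
345 140 [-40 -40  13  82 116 129]
348 138 [-13 -10   7  64 116 139]
351 137 [-23 -10   4  70 122 133]
354 137 [-101  -47   11   79  123  141]
142 343 361
144 342 365
146 341 366
148 340 356
[[339.5296  149.93022]
 [339.78357 147.1443 ]
 [340.63992 144.44159]
 [342.06393 141.94405]
 [343.9945  139.76567]
 [346.34628 138.00677]
 [349.01364 136.74889]
 [351.87552 136.05042]
 [354.80142 135.9436 ]
 [357.65775 136.43283]
 [360.31473 137.4945 ]
 [362.65256 139.07841]
 [364.56714 141.1106 ]
 [365.975   143.49728]
 [368.46732 149.44711]]
```

```bash
python3 - <<'E'
from h import *
X=JR.as_matrix()[:,0]
go(J0+1.5*X+168*A,TOOL(.061),8); print(X/30,A/30)
E
```

```text
now 17.2667 [569.097 -52.432 253.13 ] [ 3.111 -0.525  0.202] q [-0.354  0.193  1.825  0.384  0.689  0.778] grip 66.69960224269379 29.99958741478622 F [0.4   0.957 0.015]
total [ 1.636  0.203 -2.487] [-0.038  0.01  -0.031] per row 8 : [ 0.205  0.025 -0.311] [-0.005  0.001 -0.004]
[0.029 0.004 0.017] [-0.017 -0.002  0.029]
```

```bash
python3 -m pendant '[[[0.205,0.025,-0.311],[-0.005,0,-0.004],-1],[[0.205,0.025,-0.311],[-0.005,0,-0.004],-1],[[0.205,0.025,-0.311],[-0.005,0,-0.004],-1],[[0.205,0.025,-0.311],[-0.005,0,-0.004],-1],[[0.205,0.025,-0.311],[-0.005,0,-0.004],-1],[[0.205,0.025,-0.311],[-0.005,0,-0.004],-1],[[0.205,0.025,-0.311],[-0.005,0,-0.004],-1],[[0.205,0.025,-0.311],[-0.005,0,-0.004],-1],[[0,0,0],[0,0,0],-1],[[0,0,0],[0,0,0],-1]]'
cat >> h.py <<'E'
def jar():
    o=bot.get_obs();m=JR.as_matrix();np.set_printoptions(precision=2,suppress=True)
    q=JR.inv()*R.from_euler('xyz',o["tcp_rot"])*R.from_euler('x',-np.pi)
    print("t",round(o["time"],2),"tcp in jar",m.T@(o["tool_pos"]-J0),"tilt/c deg",q.as_rotvec(degrees=True),"F jar",m.T@o["contact_force"],"M jar",m.T@o["moment"],"q6",o["joint_positions"][5],"grip",o["grip_width"])
E
python3 -c "from h import *;jar()"
python3 -m pendant '[[[0.0165,0.002,-0.029],[0,0,0],-1],[[0.033,0.004,-0.058],[0,0,0],-1],[[0.033,0.004,-0.058],[0,0,0],-1],[[0.033,0.004,-0.058],[0,0,0],-1],[[0.0165,0.002,-0.029],[0,0,0],-1],[[0,0,0],[0,0,0],-1],[[0,0,0],[0,0,0],-1],[[0,0,0],[0,0,0],-1],[[0,0,0],[0,0,0],-1],[[0,0,0],[0,0,0],-1]]'
python3 -c "from h import *;jar()"
```

```text
time: 18.1
tool_pos: [619.0, -46.9, 178.4]
tcp_rot: [3.106, -0.524, 0.198]
contact_force: [0.3, 0.1, 0.2]
grip_width: 66.5
finger_force: 30.0
t 18.1 tcp in jar [  2.04  -0.69 167.54] tilt/c deg [-0.08 -0.08  3.36] F jar [ 0.37  0.08 -0.01] M jar [ 0.01  0.35 -0.02] q6 0.7476261939261385 grip 66.5235388540408
time: 18.93
tool_pos: [623.0, -46.7, 172.5]
tcp_rot: [3.105, -0.525, 0.198]
contact_force: [-0.3, -0.8, -0.4]
grip_width: 66.6
finger_force: 30.0
t 18.93 tcp in jar [  2.54  -0.94 160.42] tilt/c deg [-0.12 -0.17  3.37] F jar [-0.56 -0.72 -0.15] M jar [ 0.02  0.35 -0.04] q6 0.7406221828224455 grip 66.6205184079699
```

```bash
python3 -m pendant '[[[0.0165,0.002,-0.029],[0,0,0],-1],[[0.0165,0.002,-0.029],[0,0,0],-1],[[0.0165,0.003,-0.029],[0,0,0],-1],[[0.0165,0.003,-0.029],[0,0,0],-1],[[0.0165,0.003,-0.029],[0,0,0],-1],[[0,0,0],[0,0,0],-1],[[0,0,0],[0,0,0],-1],[[0,0,0],[0,0,0],-1],[[0,0,0],[0,0,0],-1],[[0,0,0],[0,0,0],-1]]'
python3 -c "from h import *;jar()"
python3 -m pendant '[[[0.0165,0.002,-0.029],[0,0,0],-1],[[0.0165,0.002,-0.029],[0,0,0],-1],[[0.0165,0.002,-0.029],[0,0,0],-1],[[0,0,0],[0,0,0],-1],[[0,0,0],[0,0,0],-1],[[0,0,0],[0,0,0],-1],[[0,0,0],[0,0,0],-1],[[0,0,0],[0,0,0],-1],[[0,0,0],[0,0,0],-1],[[0,0,0],[0,0,0],-1]]'
python3 -c "from h import *;jar()"
```

```text
time: 19.77
tool_pos: [625.9, -46.4, 169.1]
tcp_rot: [3.105, -0.527, 0.198]
contact_force: [-3.6, -0.3, 5.8]
grip_width: 66.9
finger_force: 30.0
t 19.77 tcp in jar [  3.38  -1.02 156.02] tilt/c deg [-0.16 -0.26  3.38] F jar [-0.26  0.12  6.79] M jar [ 0.1   0.37 -0.01] q6 0.7363512098105257 grip 66.90440738831691
time: 20.6
tool_pos: [627.9, -46.3, 167.1]
tcp_rot: [3.104, -0.529, 0.198]
contact_force: [-2.6, 1.0, 8.9]
grip_width: 66.6
finger_force: 30.0
t 20.6 tcp in jar [  4.17  -1.19 153.27] tilt/c deg [-0.19 -0.35  3.38] F jar [2.35 1.3  8.9 ] M jar [ 0.19  0.15 -0.06] q6 0.7335931610101784 grip 66.63504986675804
```

```bash
python3 -m pendant '[[[-0.029,-0.004,-0.017],[0,0,0],-1],[[-0.029,-0.004,-0.017],[0,0,0],-1],[[0,0,0],[0,0,0],-1],[[0,0,0],[0,0,0],-1],[[0,0,0],[0,0,0],-1],[[0,0,0],[0,0,0],-1],[[0,0,0],[0,0,0],-1],[[0,0,0],[0,0,0],-1],[[0,0,0],[0,0,0],-1],[[0,0,0],[0,0,0],-1]]'
python3 - <<'E'
from h import *
import cv2
jar()
s=bot.capture("side");t=bot.capture("top");cv2.imwrite("pics/side6.png",s);cv2.imwrite("pics/top6.png",t)
k=lambda im,x,y:cv2.resize(im[y:y+90,x:x+66],(400,545),interpolation=cv2.INTER_CUBIC)
cv2.imwrite("pics/v6.png",np.hstack([k(s,245,135),k(t,315,85)]))
E
```

```text
time: 21.43
tool_pos: [625.4, -46.4, 164.6]
tcp_rot: [3.105, -0.526, 0.198]
contact_force: [-0.3, -0.5, 5.1]
grip_width: 66.5
finger_force: 30.0
t 21.43 tcp in jar [  0.71  -1.03 152.42] tilt/c deg [-0.14 -0.19  3.37] F jar [ 2.23 -0.45  4.55] M jar [-0.11 -0.12  0.03] q6 0.7269743343307715 grip 66.52213844958509
```

View pics/v6.png

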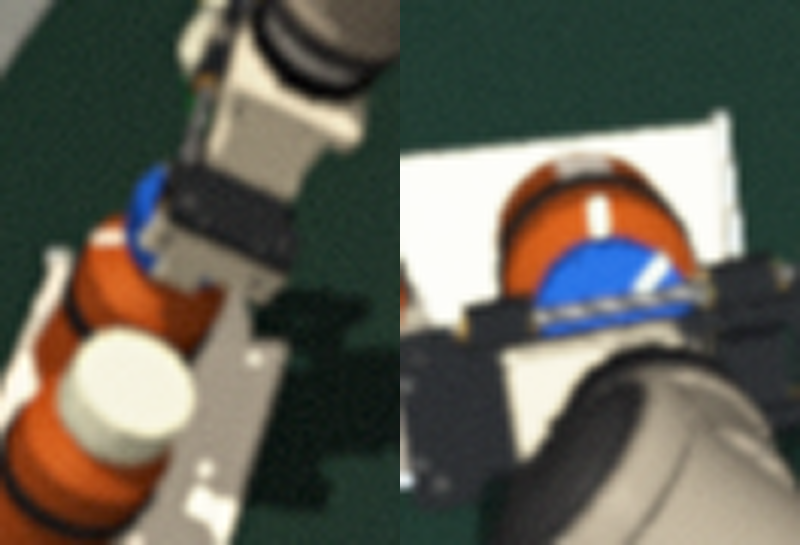

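Lid sits squarely over the neck. Its mark, at (655,272) on the right panel, is about 45° clockwise of the jar's mark at (600,215). Turning back with a light press.

```bash
python3 -m pendant '[[[0.0265,0.004,0.021],[-0.216,-0.028,0.378],-1],[[-0.0025,0,0.0043],[-0.216,-0.028,0.378],-1],[[-0.0025,0,0.0043],[-0.216,-0.028,0.378],-1],[[-0.0025,0,0.0043],[-0.216,-0.028,0.378],-1],[[-0.0025,0,0.0043],[-0.216,-0.028,0.378],-1],[[-0.0025,0,0.0043],[-0.216,-0.028,0.378],-1],[[-0.0025,0,0.0043],[-0.216,-0.028,0.378],-1],[[-0.0025,0,0.0043],[-0.216,-0.028,0.378],-1],[[0,0,0],[0,0,0],-1],[[0,0,0],[0,0,0],-1]]'
python3 -c "from h import *;jar()"
```

```text
time: 22.37
tool_pos: [625.5, -46.6, 166.0]
tcp_rot: [2.88, -0.463, 0.667]
contact_force: [-1.5, -3.3, 4.5]
grip_width: 66.6
finger_force: 30.0
t 22.37 tcp in jar [  1.51  -1.21 153.57] tilt/c deg [-0.1  -0.18 27.26] F jar [ 0.55 -3.06  4.88] M jar [-0.61  0.07 -0.04] q6 0.3102371861438494 grip 66.647202900423
```

```bash
python3 -m pendant '[[[0.003,-0.023,0],[-0.144,-0.019,0.251],-1],[[0,0,0],[-0.144,-0.019,0.251],-1],[[0,0,0],[-0.144,-0.019,0.251],-1],[[0,0,0],[-0.144,-0.019,0.251],-1],[[0,0,0],[-0.144,-0.019,0.251],-1],[[0,0,0],[-0.144,-0.019,0.251],-1],[[0,0,0],[-0.144,-0.019,0.251],-1],[[0,0,0],[-0.144,-0.019,0.251],-1],[[0,0,0],[0,0,0],-1],[[0,0,0],[0,0,0],-1]]'
python3 -c "from h import *;jar()"
```

```text
time: 23.2
tool_pos: [626.3, -46.6, 166.9]
tcp_rot: [2.761, -0.377, 0.958]
contact_force: [-0.3, -0.1, 6.2]
grip_width: 66.8
finger_force: 30.0
t 23.2 tcp in jar [  2.6  -1.3 153.9] tilt/c deg [-0.11 -0.29 43.22] F jar [ 2.86 -0.04  5.51] M jar [ 0.13 -0.36 -0.07] q6 0.028363583205554186 grip 66.78132766726301
```

```bash
python3 -m pendant '[[[0.005,0,-0.009],[-0.144,-0.019,0.251],-1],[[0.005,0,-0.009],[-0.144,-0.019,0.251],-1],[[0.0165,0.002,-0.029],[0,0,0],-1],[[0.0165,0.002,-0.029],[0,0,0],-1],[[0,0,0],[0,0,0],-1],[[0,0,0],[0,0,0],-1],[[0,0,0],[0,0,0],-1],[[0,0,0],[0,0,0],-1],[[0,0,0],[0,0,0],-1],[[0,0,0],[0,0,0],-1]]'
python3 -c "from h import *;jar()"
```

```text
time: 24.03
tool_pos: [627.0, -46.2, 166.1]
tcp_rot: [2.736, -0.351, 1.027]
contact_force: [-12.1, -0.7, 20.5]
grip_width: 66.7
finger_force: 30.1
t 24.03 tcp in jar [  2.82  -1.02 152.82] tilt/c deg [-0.1  -0.34 47.23] F jar [-0.25  0.9  23.81] M jar [ 0.62  0.41 -0.1 ] q6 -0.044092577288721235 grip 66.73963803173555
```

```bash
python3 -m pendant '[[[-0.013,-0.002,0.023],[0,0,0],-1],[[0,0,0],[-0.144,-0.019,0.251],-1],[[0,0,0],[-0.072,-0.009,0.125],-1],[[0,0,0],[0,0,0],-1],[[0,0,0],[0,0,0],-1],[[0,0,0],[0,0,0],-1],[[0,0,0],[0,0,0],-1],[[0,0,0],[0,0,0],-1],[[0,0,0],[0,0,0],-1],[[0,0,0],[0,0,0],-1]]'
python3 -c "from h import *;jar()"
```

```text
time: 24.87
tool_pos: [626.7, -45.8, 165.9]
tcp_rot: [2.72, -0.33, 1.078]
contact_force: [-6.5, 2.9, 14.3]
grip_width: 66.5
finger_force: 30.0
t 24.87 tcp in jar [  2.61  -0.56 152.83] tilt/c deg [-0.04 -0.32 50.2 ] F jar [ 1.94  3.74 15.41] M jar [ 0.83 -0.1  -0.2 ] q6 -0.09550035606488283 grip 66.51533747704305
```

```bash
cat > mk.py <<'E'
from h import *
import cv2,sys
def mark(im,zt):  # zt: lid-top height along jar axis
    m=JR.as_matrix();o=J0+zt*A;pts=[]
    for v in range(100,160):
        for u in range(325,385):
            b,g,r=im[v,u].astype(int)
            if r>120 and g>130 and b>140:
                a=atz("top",(u,v),0);d=atz("top",(u,v),400)-a
                p=m.T@(a+d*(((o-a)@A)/(d@A))-J0)
                if 5<np.hypot(*p[:2])<36 and p[0]>2: pts.append([p[0],p[1],r])
    pts=np.array(pts);c=np.average(pts[:,:2],axis=0,weights=pts[:,2]-100)
    print(len(pts),"centroid",c,"angle",np.degrees(np.arctan2(c[1],c[0])));print(pts.round(0).astype(int).tolist())
mark(cv2.imread("pics/top5.png") if 0 else cv2.imread("pics/top6.png"),160)
t=bot.capture("top");cv2.imwrite("pics/top7.png",t);mark(t,160)
E
python3 mk.py
```

```text
59 centroid [ 17.84861814 -10.99831947] angle -31.64137782919232
[[29, -20, 183], [27, -17, 176], [27, -19, 232], [26, -22, 233], [26, -24, 187], [25, -14, 159], [24, -17, 230], [24, -19, 244], [24, -22, 228], [24, -24, 152], [22, -11, 137], [22, -14, 220], [22, -16, 243], [22, -19, 234], [21, -22, 171], [20, -11, 195], [19, -14, 237], [19, -16, 234], [19, -19, 183], [17, -8, 141], [17, -11, 210], [17, -14, 230], [17, -16, 198], [16, -19, 129], [15, -26, 124], [15, -29, 136], [15, -8, 136], [15, -11, 176], [14, -13, 186], [14, -16, 159], [13, -24, 131], [13, -26, 152], [13, -29, 162], [12, -31, 150], [14, 5, 128], [13, 2, 141], [13, 0, 132], [12, -8, 138], [12, -11, 159], [12, -13, 172], [11, -16, 160], [11, -18, 137], [13, 18, 132], [12, 15, 129], [11, 7, 136], [11, 5, 157], [11, 2, 171], [10, 0, 161], [10, -3, 136], [10, 23, 138], [10, 20, 156], [10, 18, 171], [10, 15, 167], [9, 13, 138], [8, 3, 122], [9, 31, 160], [8, 28, 138], [7, 18, 129], [7, 16, 122]]
18 centroid [29.87149987  3.99426475] angle 7.616122830202598
[[35, 6, 235], [35, 3, 236], [34, 0, 160], [33, 8, 154], [32, 6, 231], [32, 3, 237], [32, 1, 177], [30, 8, 143], [30, 6, 225], [29, 3, 236], [29, 1, 187], [27, 6, 203], [27, 4, 226], [26, 1, 174], [24, 6, 157], [24, 4, 183], [24, 1, 146], [22, 4, 130]]
```

```bash
python3 - <<'E'
from h import *
import cv2
m=JR.as_matrix()
print(proj("top",J0+np.array([[43,0,100],[39,0,108],[30,0,115]])@m.T))
for n in("top2","top6","top7"):
    im=cv2.imread(f"pics/{n}.png").astype(int)
    for v in range(110,132,2):
        w=np.clip(im[v,338:358].min(1)-110,0,None)
        if w.sum()>60: print(n,v,round((w*np.arange(338,358)).sum()/w.sum(),2),w.max(),end="; ")
    print()
# blue lid extents in top7 vs predicted with lid centre variants
im=cv2.imread("pics/top7.png").astype(int);b=(im[...,0]-im[...,2]>50)&(im[...,0]>90)
for v in(128,130,132,134):
    u=np.where(b[v,325:385])[0]+325;print(v,u.min() if len(u) else 0,u.max() if len(u) else 0)
print("top", [(u,(np.where(b[115:160,u])[0]+115).min()) for u in(342,345,348,351,354,357)])
th=np.linspace(0,2*np.pi,180)
for C in([1.5,-1.9],[1.5,0]):
    s=np.vstack([proj("top",J0+np.c_[C[0]+33.5*np.cos(th),C[1]+33.5*np.sin(th),0*th+h]@m.T) for h in(130,160)]).astype(np.float32)
    h=cv2.convexHull(s).reshape(-1,2)
    for v in(128,130,132,134):
        e=[u for u in np.arange(325,385,.2) if cv2.pointPolygonTest(h.reshape(-1,1,2),(float(u),float(v)),False)>0]
        print(C,v,e[:1],e[-1:])
    print([(u,h[np.abs(h[:,0]-u).argsort()[:2]].min(0)[1]) for u in(345,348,351,354,357)])
E
```

```text
[[346.67007628 116.89035191]
 [347.08082704 119.11076113]
 [347.61302465 123.11170403]]
top2 110 348.13 138; top2 112 350.97 137; top2 114 356.61 125; top2 118 347.14 110; top2 120 347.23 133; top2 122 347.43 125; top2 124 347.8 95; 
top6 110 348.06 139; top6 112 350.66 139; top6 114 356.6 129; top6 118 347.17 118; top6 120 347.26 135; top6 122 347.42 126; top6 128 356.65 122; top6 130 355.9 133; 
top7 110 348.01 140; top7 112 350.52 140; top7 114 356.56 122; top7 118 347.14 121; top7 120 347.26 136; top7 122 347.34 123; top7 124 347.12 99; top7 126 347.46 126; top7 128 347.77 126; top7 130 347.91 73; 
128 340 346
130 339 347
132 338 358
134 337 361
top [(342, np.int64(126)), (345, np.int64(125)), (348, np.int64(135)), (351, np.int64(131)), (354, np.int64(135)), (357, np.int64(132))]
[1.5, -1.9] 128 [np.float64(339.59999999999917)] [np.float64(360.399999999998)]
[1.5, -1.9] 130 [np.float64(338.39999999999924)] [np.float64(361.5999999999979)]
[1.5, -1.9] 132 [np.float64(337.5999999999993)] [np.float64(362.3999999999979)]
[1.5, -1.9] 134 [np.float64(337.1999999999993)] [np.float64(363.19999999999783)]
[(345, np.float32(123.68423)), (348, np.float32(122.75098)), (351, np.float32(122.56474)), (354, np.float32(123.13659)), (357, np.float32(124.42942))]
[1.5, 0] 128 [np.float64(338.7999999999992)] [np.float64(359.59999999999803)]
[1.5, 0] 130 [np.float64(337.5999999999993)] [np.float64(360.79999999999797)]
[1.5, 0] 132 [np.float64(336.79999999999933)] [np.float64(361.5999999999979)]
[1.5, 0] 134 [np.float64(336.39999999999935)] [np.float64(362.59999999999786)]
[(345, np.float32(123.424644)), (348, np.float32(122.70089)), (351, np.float32(122.732216)), (354, np.float32(123.51584)), (357, np.float32(125.0013))]
```

```bash
python3 -m pendant '[[[0,0,0],[0.108,0.014,-0.189],-1],[[0,0,0],[0,0,0],-1],[[0,0,0],[0.108,0.014,-0.189],-1],[[0,0,0],[0,0,0],-1],[[0,0,0],[0,0,0],-1],[[0,0,0],[0,0,0],-1],[[0,0,0],[0,0,0],-1],[[0,0,0],[0,0,0],-1],[[0,0,0],[0,0,0],-1],[[0,0,0],[0,0,0],-1]]'
python3 -c "from h import *;jar()"
python3 -m pendant '[[[0,0,0],[0.108,0.014,-0.189],-1],[[0,0,0],[0,0,0],-1],[[0,0,0],[0.108,0.014,-0.189],-1],[[0,0,0],[0,0,0],-1],[[0,0,0],[0,0,0],-1],[[0,0,0],[0,0,0],-1],[[0,0,0],[0,0,0],-1],[[0,0,0],[0,0,0],-1],[[0,0,0],[0,0,0],-1],[[0,0,0],[0,0,0],-1]]'
python3 -c "from h import *;jar()"
```

```text
time: 25.75
tool_pos: [626.1, -46.0, 165.0]
tcp_rot: [2.739, -0.35, 1.026]
contact_force: [-5.3, 0.9, 9.1]
grip_width: 66.5
finger_force: 30.0
t 25.75 tcp in jar [  1.61  -0.67 152.29] tilt/c deg [ 0.01 -0.22 47.19] F jar [ 0.14  1.59 10.46] M jar [ 0.52  0.13 -0.02] q6 -0.042914233813218836 grip 66.52116951679926
time: 26.58
tool_pos: [625.7, -46.0, 164.7]
tcp_rot: [2.758, -0.369, 0.975]
contact_force: [-8.4, -0.3, 11.8]
grip_width: 66.3
finger_force: 30.0
t 26.58 tcp in jar [  1.04  -0.64 152.27] tilt/c deg [ 0.04 -0.17 44.22] F jar [-1.38  0.75 14.37] M jar [0.41 0.45 0.03] q6 0.009612443885478692 grip 66.34629305084474
```

```bash
python3 -m pendant '[[[0.0165,0.002,-0.029],[0,0,0],-1],[[0,0,0],[0.072,0.009,-0.126],-1],[[0,0,0],[0.072,0.009,-0.126],-1],[[0,0,0],[0,0,0],-1],[[0,0,0],[0,0,0],-1],[[0,0,0],[0,0,0],-1],[[0,0,0],[0,0,0],-1],[[0,0,0],[0,0,0],-1],[[0,0,0],[0,0,0],-1],[[0,0,0],[0,0,0],-1]]'
python3 -c "from h import *;jar()"
python3 - <<'E'
from h import *
import cv2
# fit lid (x,y,z along axis) silhouettes: blue+mark region edges in side & top using edge distance
t=bot.capture("top");s=bot.capture("side");cv2.imwrite("pics/top8.png",t);cv2.imwrite("pics/side8.png",s)
m=JR.as_matrix();th=np.linspace(0,2*np.pi,180)
def hull(n,q):
    return cv2.convexHull(np.vstack([proj(n,J0+np.c_[q[0]+33.5*np.cos(th),q[1]+33.5*np.sin(th),0*th+q[2]+d]@m.T) for d in(-15,15)]).astype(np.float32))
def edge(im,n):
    b=im[...,0].astype(float)-im[...,2];out=[]
    if n=="top":
        for u in list(range(338,346))+list(range(350,355)):
            col=b[110:140,u]
            i=np.where((col[:-1]<20)&(col[1:]>=20))[0]
            if len(i): i=i[0];out.append((u,110+i+(20-col[i])/(col[i+1]-col[i])))
    else:
        for v in range(160,185):
            row=b[v,255:290];i=np.where((row[:-1]<20)&(row[1:]>=20))[0]
            if len(i): i=i[0];out.append((255+i+(20-row[i])/(row[i+1]-row[i]),v))
    return out
et,es=edge(t,"top"),edge(s,"side");print(np.round(et,1).tolist(),np.round(es,1).tolist())
def f(q):
    ht,hs=hull("top",q),hull("side",q)
    return [cv2.pointPolygonTest(ht,(float(a),float(b)),True) for a,b in et]+[cv2.pointPolygonTest(hs,(float(a),float(b)),True) for a,b in es]
r=least_squares(f,[1,-1,145.],diff_step=1e-2,loss="soft_l1");print(r.x,np.round(r.fun,1))
E
```

```text
time: 27.42
tool_pos: [625.6, -46.1, 163.6]
tcp_rot: [2.771, -0.381, 0.94]
contact_force: [-12.4, -2.1, 13.6]
grip_width: 66.6
finger_force: 30.0
t 27.42 tcp in jar [  0.44  -0.7  151.42] tilt/c deg [ 0.06 -0.12 42.24] F jar [-4.1  -0.44 18.04] M jar [0.29 0.95 0.1 ] q6 0.0435274923933512 grip 66.59689181627557
[[338.0, 130.5], [339.0, 128.9], [340.0, 127.7], [341.0, 126.7], [342.0, 125.8], [343.0, 125.3], [344.0, 124.8], [345.0, 124.5], [350.0, 133.3], [351.0, 124.6], [352.0, 124.6], [353.0, 125.2], [354.0, 129.7]] [[271.5, 162.0], [269.9, 163.0], [269.3, 164.0], [269.1, 165.0], [266.7, 166.0], [265.9, 167.0], [265.2, 168.0], [264.8, 169.0], [265.1, 170.0], [265.5, 171.0], [265.6, 172.0], [265.5, 173.0], [265.6, 174.0], [265.9, 175.0], [266.3, 176.0], [266.8, 177.0], [267.5, 178.0], [268.4, 179.0], [269.7, 180.0], [271.6, 181.0]]
[  0.37521129   5.02580708 153.52856656] [ 1.3  1.   0.8  0.6  0.3  0.3  0.1  0.1  8.6  0.1 -0.2  0.1  3.4 -0.2
 -0.4 -0.3  0.1 -1.4 -1.5 -1.6 -1.4 -0.7 -0.1  0.1 -0.  -0.2 -0.2 -0.2
 -0.4 -0.4 -0.4 -0.4 -0.1]
```

```bash
cat > fit.py <<'E'
from h import *
import cv2
m=JR.as_matrix();th=np.linspace(0,2*np.pi,180)
def hull(n,q):
    return cv2.convexHull(np.vstack([proj(n,J0+np.c_[q[0]+33.5*np.cos(th),q[1]+33.5*np.sin(th),0*th+q[2]+d]@m.T) for d in(-15,15)]).astype(np.float32))
def edges(t,s):
    b=t[...,0].astype(float)-t[...,2];et=[];es=[]
    for u in list(range(338,347))+[351,352,353]:
        c=b[105:140,u];i=np.where((c[:-1]<20)&(c[1:]>=20))[0]
        if len(i): i=i[0];et.append((u,105+i+(20-c[i])/(c[i+1]-c[i])))
    b=s[...,0].astype(float)-s[...,2]
    for v in range(170,190):
        c=b[v,250:290];i=np.where((c[:-1]<20)&(c[1:]>=20))[0]
        if len(i): i=i[0];es.append((250+i+(20-c[i])/(c[i+1]-c[i]),v))
    return et,es
def fit(t,s,q0=(1,-1,145.)):
    et,es=edges(t,s)
    d=lambda q:np.array([cv2.pointPolygonTest(hull("top",q),(float(a),float(b)),True) for a,b in et]+[cv2.pointPolygonTest(hull("side",q),(float(a),float(b)),True) for a,b in es])
    r=least_squares(d,q0,diff_step=[.3,.3,.003],loss="soft_l1",f_scale=.3);print(r.x.round(2),np.round(r.fun,1).tolist())
E
python3 - <<'E'
from fit import *
for k in(6,8): fit(cv2.imread(f"pics/top{k}.png"),cv2.imread(f"pics/side{k}.png"))
E
```

```text
[ -1.14  -0.39 146.66] [0.2, 0.1, 0.0, 0.1, 0.0, -0.1, -0.1, -0.1, -0.1, 0.1, 0.2, 0.3, -0.6, -0.1, 0.0, -0.1, -0.1, -0.0, 0.1, -0.1, -0.1, 0.1]
[ -1.12   1.79 148.21] [0.4, 0.3, 0.2, 0.0, -0.1, -0.1, -0.1, -0.1, -0.3, 0.4, 0.2, 0.6, -0.9, -0.2, 0.1, -0.0, -0.1, -0.0, -0.0, -0.1, -0.1, -0.1, 0.0, 0.3]
```

```bash
python3 - <<'E'
from h import *
import cv2
m=JR.as_matrix()
def pl(uv,zt):
    o=J0+zt*A;a=atz("top",uv,0);d=atz("top",uv,400)-a;return (m.T@(a+d*(((o-a)@A)/(d@A))-J0))[:2]
for n,rg,cols in(("top6",range(125,136),(345,368)),("top7",range(122,133),(340,356)),("top8",range(122,133),(340,356))):
    im=cv2.imread(f"pics/{n}.png").astype(int)
    print(n)
    for v in rg:
        r=im[v,cols[0]:cols[1],2];w=np.clip(r-110,0,None)
        i=w.argmax();w2=np.zeros_like(w);w2[max(0,i-3):i+4]=w[max(0,i-3):i+4]
        if w.max()>30:
            u=(w2*np.arange(*cols)).sum()/w2.sum();print(v,round(u,2),w.max(),pl((u,v),161))
E
```

```text
top6
125 364.91 143 [ 32.53307323 -39.88241607]
126 365.22 142 [ 29.8479979  -40.50707926]
127 365.24 132 [ 27.24496219 -40.3713504 ]
128 358.26 123 [ 26.65747188 -22.49450367]
129 357.1 134 [ 24.3886764  -19.36914465]
130 356.18 133 [ 22.04893214 -16.83421667]
131 355.45 127 [ 19.65104447 -14.77568765]
132 354.9 120 [ 17.195317   -13.18934729]
133 354.92 76 [ 14.57188804 -13.03366047]
134 354.9 62 [ 11.95273577 -12.80285589]
135 349.02 61 [11.04388842  2.38002755]
top7
122 346.5 134 [45.54218074  6.00771847]
123 346.19 114 [43.05898575  7.00320829]
124 341.27 109 [41.88740893 19.60228033]
125 347.39 119 [37.55916223  4.40072964]
126 347.46 126 [34.95381339  4.43229524]
127 347.6 127 [32.32301422  4.27771744]
128 347.77 126 [29.68082552  4.06116668]
129 347.95 116 [27.03217092  3.82613046]
130 347.93 73 [24.43585229  4.08818441]
top8
122 347.01 138 [45.39815945  4.73488236]
123 347.02 126 [42.82273745  4.91742619]
124 341.4 108 [41.85121511 19.28306128]
125 340.98 100 [39.39386858 20.56569774]
126 349.45 110 [34.38410389 -0.58206311]
127 349.48 121 [31.78285671 -0.47164886]
128 349.51 123 [29.18143724 -0.32521749]
129 349.73 115 [26.51915102 -0.67534958]
130 349.76 71 [23.90678529 -0.54931968]
131 349.92 33 [21.25297144 -0.74856519]
```

```bash
python3 -m pendant '[[[-0.013,-0.002,0.023],[-0.144,-0.019,0.251],-1],[[0,0,0],[-0.144,-0.019,0.251],-1],[[0,0,0],[-0.144,-0.019,0.251],-1],[[0,0,0],[-0.144,-0.019,0.251],-1],[[0,0,0],[-0.144,-0.019,0.251],-1],[[0,0,0],[-0.144,-0.019,0.251],-1],[[0,0,0],[0,0,0],-1],[[0,0,0],[0,0,0],-1],[[0,0,0],[0,0,0],-1],[[0,0,0],[0,0,0],-1]]'
python3 -c "from h import *;jar()"
```

```text
time: 28.35
tool_pos: [626.3, -46.6, 163.8]
tcp_rot: [2.702, -0.299, 1.143]
contact_force: [-0.1, -0.9, -1.4]
grip_width: 66.4
finger_force: 30.0
t 28.35 tcp in jar [  1.06  -1.32 151.21] tilt/c deg [-0.02 -0.17 54.19] F jar [-0.95 -0.82 -1.13] M jar [-0.03  0.29 -0.01] q6 -0.16634469089635498 grip 66.37596322858988
```

Force fell to zero, so the lid has come off the thread start. Following it down.

```bash
python3 -m pendant '[[[0.0165,0.002,-0.029],[0,0,0],-1],[[0.0165,0.002,-0.029],[0,0,0],-1],[[0.0165,0.002,-0.029],[0,0,0],-1],[[0,0,0],[0,0,0],-1],[[0,0,0],[0,0,0],-1],[[0,0,0],[0,0,0],-1],[[0,0,0],[0,0,0],-1],[[0,0,0],[0,0,0],-1],[[0,0,0],[0,0,0],-1],[[0,0,0],[0,0,0],-1]]'
python3 -c "from h import *;jar()"
```

```text
time: 29.18
tool_pos: [627.8, -46.6, 161.4]
tcp_rot: [2.701, -0.299, 1.144]
contact_force: [-3.1, -0.1, -0.8]
grip_width: 66.6
finger_force: 30.0
t 29.18 tcp in jar [  1.19  -1.52 148.41] tilt/c deg [-0.05 -0.18 54.25] F jar [-3.03  0.34  0.82] M jar [-0.05  0.66 -0.02] q6 -0.17035075166558825 grip 66.60906203289147
```

```bash
python3 -m pendant '[[[0.0165,0.002,-0.029],[0,0,0],-1],[[0.0165,0.002,-0.029],[0,0,0],-1],[[0,0,0],[0,0,0],-1],[[0,0,0],[0,0,0],-1],[[0,0,0],[0,0,0],-1],[[0,0,0],[0,0,0],-1],[[0,0,0],[0,0,0],-1],[[0,0,0],[0,0,0],-1],[[0,0,0],[0,0,0],-1],[[0,0,0],[0,0,0],-1]]'
python3 -c "from h import *;jar()"
python3 - <<'E'
from fit import *
t=bot.capture("top");s=bot.capture("side");cv2.imwrite("pics/top9.png",t);cv2.imwrite("pics/side9.png",s);fit(t,s,(0,0,143.))
E
```

```text
time: 30.02
tool_pos: [628.3, -46.7, 160.6]
tcp_rot: [2.7, -0.298, 1.145]
contact_force: [-12.8, -3.0, 10.0]
grip_width: 66.7
finger_force: 30.0
t 30.02 tcp in jar [  1.17  -1.64 147.43] tilt/c deg [-0.07 -0.19 54.28] F jar [-6.38 -1.35 15.18] M jar [0.06 1.38 0.08] q6 -0.17240158378780227 grip 66.69041605192162
[  0.     0.   144.81] [0.1, -0.0, -0.0, 0.0, -0.0, -0.0, 0.1, 0.4, 1.7, 5.9, 5.2, 8.3, -0.6, -0.3, -0.0, 0.2, 0.2, -0.0, -0.1, -0.2, -0.2, -0.1, -0.1, -0.2, 0.1]
```

Contact again about 4 mm lower, so the drop is confirmed. Screwing forward, following the pitch.

```bash
python3 -m pendant '[[[-0.0235,-0.004,-0.0266],[0.36,0.047,-0.63],-1],[[0.0055,0.0007,-0.0096],[0.36,0.047,-0.63],-1],[[0.0055,0.0007,-0.0096],[0.36,0.047,-0.63],-1],[[0.0055,0.0007,-0.0096],[0.36,0.047,-0.63],-1],[[0.0055,0.0007,-0.0096],[0.36,0.047,-0.63],-1],[[0.0055,0.0007,-0.0096],[0.36,0.047,-0.63],-1],[[0,0,0],[0,0,0],-1],[[0,0,0],[0,0,0],-1],[[0,0,0],[0,0,0],-1],[[0,0,0],[0,0,0],-1]]'
python3 -c "from h import *;jar()"
```

```text
time: 30.95
tool_pos: [629.9, -46.2, 159.0]
tcp_rot: [2.904, -0.478, 0.61]
contact_force: [-3.4, 1.9, 5.5]
grip_width: 66.6
finger_force: 30.0
t 30.95 tcp in jar [  1.8   -1.38 145.27] tilt/c deg [-0.18 -0.31 24.21] F jar [0.   2.31 6.32] M jar [ 0.54  0.18 -0.36] q6 0.35195001290056244 grip 66.6175536044007
```

```bash
python3 -m pendant '[[[0.0055,0.0007,-0.0096],[0.36,0.047,-0.63],-1],[[0.0055,0.0007,-0.0096],[0.36,0.047,-0.63],-1],[[0.0055,0.0007,-0.0096],[0.36,0.047,-0.63],-1],[[0.0055,0.0007,-0.0096],[0.36,0.047,-0.63],-1],[[0.0055,0.0007,-0.0096],[0.36,0.047,-0.63],-1],[[0.0055,0.0007,-0.0096],[0.36,0.047,-0.63],-1],[[0.0055,0.0007,-0.0096],[0.36,0.047,-0.63],-1],[[0,0,0],[0,0,0],-1],[[0,0,0],[0,0,0],-1],[[0,0,0],[0,0,0],-1]]'
python3 -c "from h import *;jar()"
```

```text
time: 31.78
tool_pos: [630.7, -46.9, 157.1]
tcp_rot: [-3.038, -0.518, -0.087]
contact_force: [-10.1, -1.4, 8.7]
grip_width: 66.5
finger_force: 30.0
t 31.78 tcp in jar [  1.48  -2.22 143.3 ] tilt/c deg [ -0.28  -0.26 -10.76] F jar [-4.44 -0.1  12.62] M jar [-0.3   0.77 -0.29] q6 0.9688604662938441 grip 66.54458371830488
```

```bash
python3 -m pendant '[[[0,0,0],[0.25,0.032,-0.436],-1],[[0,0,0],[0.25,0.032,-0.436],-1],[[0,0,0],[0.25,0.032,-0.436],-1],[[0,0,0],[0.25,0.032,-0.436],-1],[[0,0,0],[0.25,0.032,-0.436],-1],[[0,0,0],[0.25,0.032,-0.436],-1],[[0,0,0],[0,0,0],-1],[[0,0,0],[0,0,0],-1],[[0,0,0],[0,0,0],-1],[[0,0,0],[0,0,0],-1]]'
python3 -c "from h import *;jar()"
```

```text
time: 32.62
tool_pos: [629.7, -46.9, 156.1]
tcp_rot: [-2.852, -0.443, -0.487]
contact_force: [-11.4, -2.6, 6.8]
grip_width: 66.2
finger_force: 30.0
t 32.62 tcp in jar [  0.15  -2.09 142.9 ] tilt/c deg [ -0.25  -0.11 -31.53] F jar [-6.71 -1.13 11.76] M jar [-0.53  1.36 -0.17] q6 1.333941317506468 grip 66.24521893321234
```

```bash
python3 -m pendant '[[[-0.02,0.02,-0.01],[0.25,0.032,-0.436],-1],[[0,0,0],[0.25,0.032,-0.436],-1],[[0,0,0],[0.25,0.032,-0.436],-1],[[0,0,0],[0.25,0.032,-0.436],-1],[[0,0,0],[0,0,0],-1],[[0,0,0],[0,0,0],-1],[[0,0,0],[0,0,0],-1],[[0,0,0],[0,0,0],-1],[[0,0,0],[0,0,0],-1],[[0,0,0],[0,0,0],-1]]'
python3 -c "from h import *;jar()"
python3 - <<'E'
from fit import *
t=bot.capture("top");s=bot.capture("side");cv2.imwrite("pics/top10.png",t);fit(t,s,(0,0,139.))
E
```

```text
time: 33.45
tool_pos: [631.2, -48.4, 156.8]
tcp_rot: [-2.755, -0.368, -0.735]
contact_force: [-1.4, -9.7, 2.2]
grip_width: 66.6
finger_force: 30.0
t 33.45 tcp in jar [  1.61  -3.73 142.85] tilt/c deg [ -0.41  -0.43 -45.25] F jar [-1.23 -9.48  3.2 ] M jar [-1.57  0.64  0.61] q6 1.5754793626253216 grip 66.57948908875271
[  0.     2.87 145.78] [0.3, -0.1, -0.3, 5.3, 6.7, 9.1, 6.5, 4.5, 3.5, 2.4, 1.3, 0.4, -0.1, -0.2, -0.1, -0.0, 0.1]
```

```bash
python3 -m pendant '[[[0,0,0],[0.25,0.032,-0.436],-1],[[0,0,0],[0.25,0.032,-0.436],-1],[[0,0,0],[0.25,0.032,-0.436],-1],[[0,0,0],[0,0,0],-1],[[0,0,0],[0,0,0],-1],[[0,0,0],[0,0,0],-1],[[0,0,0],[0,0,0],-1],[[0,0,0],[0,0,0],-1],[[0,0,0],[0,0,0],-1],[[0,0,0],[0,0,0],-1]]'
python3 -c "from h import *;jar()"
```

```text
time: 34.38
tool_pos: [630.7, -48.3, 156.4]
tcp_rot: [-2.699, -0.294, -0.909]
contact_force: [-4.1, -10.4, 2.0]
grip_width: 66.9
finger_force: 30.0
t 34.38 tcp in jar [  0.96  -3.52 142.72] tilt/c deg [ -0.38  -0.36 -55.61] F jar [-3.71 -9.75  4.46] M jar [-1.49  0.91  0.79] q6 1.7572008443809428 grip 66.87670135372281
```

```bash
python3 -m pendant '[[[0,0,0],[0,0,0],0.6],[[0,0,0],[0,0,0],0.9],[[0,0,0],[0,0,0],0.9],[[0,0,0],[0,0,0],0.9],[[0,0,0],[0,0,0],0.9],[[-0.25,-0.032,0.433],[0,0,0],0.9],[[-0.4,-0.05,0.7],[0,0,0],0.9],[[-0.4,-0.05,0.7],[0,0,0],0.9],[[-0.4,-0.05,0.7],[0,0,0],0.9],[[-0.4,-0.05,0.7],[0,0,0],0.9]]'
python3 -m pendant '[[[-0.7,-0.4,0.2],[0,0,0],0.9],[[-0.7,-0.7,0],[0,0,0],0.9],[[-0.7,-0.7,0],[0,0,0],0.9],[[-0.7,-0.7,0],[0,0,0],0.9],[[-0.5,-0.7,0],[0,0,0],0.9],[[0,-0.7,0],[0,0,0],0.9],[[0,0,0],[0,0,0],0.9],[[0,0,0],[0,0,0],0.9],[[0,0,0],[0,0,0],0.9],[[0,0,0],[0,0,0],0.9]]'
python3 - <<'E'
from h import *
import cv2
jar();m=JR.as_matrix()
t=bot.capture("top");cv2.imwrite("pics/top11.png",t);s=bot.capture("side");cv2.imwrite("pics/side11.png",s)
th=np.linspace(0,2*np.pi,180)
mask={}
for n,im,bx in(("top",t,(325,105,385,165)),("side",s,(245,145,305,205))):
    x0,y0,x1,y1=bx;c=im[y0:y1,x0:x1].astype(int)
    b=((c[...,0]-c[...,2])>25).astype(np.uint8)
    ct=max(cv2.findContours(b,cv2.RETR_EXTERNAL,cv2.CHAIN_APPROX_NONE)[0],key=cv2.contourArea)
    mask[n]=cv2.convexHull(ct).reshape(-1,2)+[x0,y0];print(n,cv2.boundingRect(mask[n].astype(np.int32)))
def f(q):
    o=[]
    for n in mask:
        h=cv2.convexHull(np.vstack([proj(n,J0+np.c_[q[0]+33.5*np.cos(th),q[1]+33.5*np.sin(th),0*th+q[2]+d]@m.T) for d in(-15,15)]).astype(np.float32))
        o+=[cv2.pointPolygonTest(h,(float(a),float(b)),True)-.3 for a,b in mask[n]]
    return o
r=least_squares(f,[0,0,138.],diff_step=[.3,.3,.003],loss="soft_l1",f_scale=.3);print("lid",r.x,np.round(r.fun,1).tolist())
q=r.x;im=t.astype(int)
for v in range(118,160):
    for u in range(330,380):
        if im[v,u].min()>110:
            o=J0+(q[2]+15)*A;a=atz("top",(u,v),0);d=atz("top",(u,v),400)-a
            p=(m.T@(a+d*(((o-a)@A)/(d@A))-J0))[:2]-q[:2]
            if np.hypot(*p)<34: print(u,v,p.round(0),im[v,u].min(),end=" ")
E
```

```text
time: 35.22
tool_pos: [573.5, -52.5, 253.1]
tcp_rot: [-2.699, -0.288, -0.909]
contact_force: [-0.2, -0.3, 0.5]
grip_width: 87.1
finger_force: 0.0
time: 36.05
tool_pos: [475.3, -168.7, 258.1]
tcp_rot: [-2.698, -0.287, -0.908]
contact_force: [-0.4, 0.3, -0.2]
grip_width: 87.1
finger_force: 0.0
t 36.05 tcp in jar [ -95.15 -102.79  315.7 ] tilt/c deg [ -0.16  -0.03 -55.7 ] F jar [-0.4   0.32  0.05] M jar [ 0.09  0.3  -0.06] q6 1.3793168396838031 grip 87.144997436226
top (337, 123, 27, 28)
side (265, 163, 22, 20)
lid [  1.07   0.   144.09] [0.5, 0.4, 0.3, -0.1, -0.1, -0.1, -0.3, 0.2, 0.4, 0.2, 0.3, 0.3, 0.1, 0.3, 0.1, 0.2, 0.4, 0.5, 0.6, 0.5, -0.1, 0.0, 0.0, -0.3, -0.3, -0.7, -1.0, -0.7, 0.3, -0.2, -0.3, -0.3, -1.1, -1.0, -0.5]
362 134 [  8. -31.] 121 358 135 [  7. -21.] 127 359 135 [  6. -23.] 151 360 135 [  6. -26.] 172 361 135 [  6. -28.] 186 362 135 [  6. -31.] 198 363 135 [  5. -33.] 191 355 136 [  5. -13.] 149 356 136 [  5. -15.] 181 357 136 [  4. -18.] 196 358 136 [  4. -20.] 212 359 136 [  4. -23.] 230 360 136 [  4. -26.] 237 361 136 [  3. -28.] 238 362 136 [  3. -31.] 233 363 136
[... 636 characters left out ...]
 162 341 147 [-20.  25.] 127 358 147 [-25. -18.] 117 359 147 [-25. -21.] 153 342 148 [-23.  23.] 153 343 148 [-23.  20.] 118 357 148 [-28. -16.] 140 358 148 [-28. -18.] 164 343 149 [-26.  21.] 168 344 149 [-26.  18.] 142 345 149 [-27.  16.] 114 354 149 [-29.  -8.] 111 355 149 [-30. -10.] 125 356 149 [-30. -13.] 154 357 149 [-30. -15.] 172 345 150 [-29.  16.] 167 346 150 [-30.  13.] 154 347 150 [-30.  11.] 137 348 150 [-30.   8.] 126 349 150 [-31.   5.] 121 350 150 [-31.   3.] 124 351 150 [-31.   0.] 128 352 150 [-31.  -2.] 135 353 150 [-32.  -5.] 155 354 150 [-32.  -7.] 171 355 150 [-32. -10.] 174 348 151 [-33.   8.] 171 349 151 [-33.   6.] 175 350 151 [-34.   3.] 176 351 151 [-34.   1.] 176
```

```bash
python3 - <<'E'
from h import *
import cv2
m=JR.as_matrix();th=np.linspace(0,2*np.pi,180)
im=cv2.imread("pics/side11.png").astype(int);d=im[...,0]-im[...,2]
for v in range(156,190,2): print(v," ".join("%4d"%x for x in d[v,258:300:2]))
pr=lambda n,q:cv2.boundingRect(np.vstack([proj(n,J0+np.c_[q[0]+33.5*np.cos(th),q[1]+33.5*np.sin(th),0*th+q[2]+e]@m.T) for e in(-15,15)]).astype(np.float32))
for z in(136,140,144): print(z,pr("side",(1,0,z)),pr("top",(1,0,z)))
# neighbour white lid top face, should be 136 if home: expected rects
for z in(136,140): print("shut",z,pr("side",(0,130,z)),pr("top",(0,130,z)))
for n,f,b in(("side","side11",(240,180,290,235)),("top","top11",(280,105,325,165))):
    g=cv2.imread(f"pics/{f}.png").astype(int)[b[1]:b[3],b[0]:b[2]]
    k=((g.min(2)>150)&(g.max(2)-g.min(2)<45)).astype(np.uint8)
    for c in cv2.findContours(k,cv2.RETR_EXTERNAL,cv2.CHAIN_APPROX_NONE)[0]:
        if len(c)>25: print(n,np.array(cv2.boundingRect(c))+[b[0],b[1],0,0])
E
```

```text
156   11   10    9   10    8   11   10    6    9    2    4   10   12   14   10    1   -9    5    7   10    9
158    9   11   10   10    8    8    7   11    9   -3  -19  -17  -10  -10  -16  -24  -17    8   12    9    7
160   10    8    9   13    9    9   11    7    9    5  -14  -25  -27  -27  -24  -16    2   11    9    8    8
162   11   11    9   11    8    6   10   22   22   19    8    4   -5   -3    4    7    9   11    9   10   11
164    9    8    9   11    8   25   90  123  127  102   -9   20   10    7   11    9    8   10    8   10    9
166    9   10    8    6   13   98  153  154  160  102   -1   93   52    6   10    8    9   10   11   10    8
168   12   10    9    7   45  140  155  155  157   79   28  146  138   43    7    9    8    9    9    7   11
170   11   11  -15  -29   83  144  154  153  155  149  138  157  155  116   15    8    8    9    7    9    8
172   12  -18  -85  -86   85  132  155  157  154  154  155  156  155  147   37    9    7   10    9   10    9
174    5  -58  -57  -50   94  119  138  156  157  156  154  153  153  145   34    7    8    9   10    9    9
176  -33 -
[... 386 characters left out ...]
 -30    5    8    8    9    9   11    8
184 -107 -126 -151 -174 -173 -170 -149  -76  -46  -38  -48  -68  -40  -28    2   12   11    8    8   12   11
186  -68 -120 -122 -148 -165 -165 -158 -141 -114  -91  -80  -63  -36  -27   -8   10    8    9   10    7   12
188  -21  -87  -99  -86 -105 -133 -150 -145 -133 -109  -79  -39  -30  -28  -13   10    9   12   10   10   11
136 (263, 163, 23, 22) (336, 121, 27, 30)
140 (264, 162, 22, 22) (336, 122, 27, 29)
144 (264, 162, 23, 22) (336, 122, 28, 29)
shut 136 (253, 189, 24, 23) (286, 127, 27, 29)
shut 140 (253, 188, 24, 24) (286, 128, 27, 29)
side [240 223  29  12]
side [275 202  14  24]
side [256 190  22  18]
side [240 180  16  35]
top [280 110  45  55]
```

```bash
python3 -c "
from plant import bot
print(bot.close_job())"
```

```text
the job is handed in; nothing more can be done
None
```

I handed the job in at about 36 s of the 66 s allowed; the hand-in returned no verdict. The yellow cap stands upright in the dish. The blue lid dropped into the thread and was screwed forward until it stopped sinking and the torque rose, with its mark about 85–90° clockwise of the jar's. The camera could only place its seated height to a few millimetres, so "fully home" rests on that feel.

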